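Set the sewing table: lamp over the mat, tools stood in the lamp's cups

TASK

Get the table ready for hand sewing: swing the desk lamp's head off its cups so that the middle of its light panel is right over the middle of the round cork mat, and set the head level. Stand the seam ripper and the tracing wheel in the lamp's two empty cups, one in each, upright with handles up and working ends down on the cup floor, lowering them in rather than dropping them. Leave the green gauge standing in its cup and everything else where it is, and let go of everything.

Things in the scene. Friction and masses are not known exactly. Their poses are not given: they have to be found in the camera images.
- lamp: White desk lamp, fixed. Deck 250 (x) x 104 (y) x 28 mm high; origin centre of its underside, x from the cups to the stem, z up. Stem 18 mm thick at x=+100, y=0, up to z=260 mm (44 mm collar at its foot to z=38), knuckle 28 mm wide on top to z=302. Three cups stand on the deck in a row, centres x=-100, -46, +8 mm, y=0.
- lamp_swivel (a joint): Swivel of the lamp head about the vertical stem axis, rad. 0: the head points along the lamp's local -x, over the row of cups; positive turns it counter-clockwise seen from above (at +1.57 it points along the lamp's local -y). Range -2.6 to 2.6; stiff (0.25 N m), stays where it is left.
- lamp_head (a joint): Tilt of the lamp head at the knuckle, rad. 0 is level, negative droops the free end, positive raises it. Range -0.9 to 0.7; stiff (0.38 N m against a weight moment of up to 0.13 N m), stays where it is left.
- knuckle (a point): Tilt axis of the lamp head, on the stem axis, 292 mm above the table.
- panel (a point): Middle of the light panel, at mid-thickness of the head, 140 mm from the knuckle. The head is a flat white bar 36 mm wide, 14 mm thick, from 30 to 225 mm from the knuckle (a 12 mm wide neck before that), panel on its underside. Axes: +x back along the head to the knuckle, y across, z out of its top.
- mat: Round cork mat, 110 mm across and 4 mm thick, fixed flat on the table beside the lamp; origin at the centre of its underside. The steel thimble stands on it.
- cup_a: The cup with the green gauge in it. White plastic, fixed: 40 mm across outside, about 34 mm inside, 70 mm high with a 4 mm floor; origin centre of its underside, 28 mm above the table (rim 98 mm, inner floor 32 mm above the table). The three cups are alike and may be in any order along the row.
- cup_b: One of the two empty cups, same sizes and origin as cup_a.
- cup_c: The other empty cup, same sizes and origin as cup_a.
- gauge: Green plastic measuring gauge, a flat strip 150 mm long (local z), 24 mm wide (local x), 5 mm thick (local y) with a white slider 27 x 9 mm at 118 mm; loose, stands in cup_a and may lean. Origin at the middle of its foot, z along it to the top. Leave it there.
- tracer: Tracing wheel, 170 mm long, lying flat, about 45 g. x runs along it towards the wheel, z up. Origin on its underside, 85 mm from either end. Flattened wooden handle 16 mm wide, 14 mm thick from x=-85 to +20 mm, brass ferrule, steel fork and a toothed steel wheel 21 mm across, lying flat, at the +x end. Balances near x=-13 mm.
- tracer_tip (a point): Working end of the tracing wheel: outermost point of the wheel (local x = +85 mm, 7 mm above the underside).
- tracer_grip (a point): Middle of the tracing wheel's handle (local x = -30 mm, 7 mm above the underside).
- ripper: Seam ripper, 150 mm long, lying flat, about 30 g. x runs along it towards the forked blade, z up. Origin on its underside, 75 mm from either end. Grey plastic handle 13 mm wide, 12 mm thick from x=-75 to +20 mm, then a thin steel shank with a small fork (up to 13 mm wide) at the +x end. Balances near x=-7 mm.
- ripper_tip (a point): Working end of the seam ripper: the fork's point (local x = +75 mm, 6 mm above the underside).
- ripper_grip (a point): Middle of the seam ripper's handle (local x = -27.5 mm, 6 mm above the underside).
- thimble: Steel thimble, 18 mm across, 22 mm high, loose on the cork mat. Origin under its centre. Leave it alone.
- spool: Wooden spool with pale thread, 34 mm across, 45 mm high, loose, upright. Origin under its centre. Leave it alone.
- spool_dark: Wooden spool with dark thread, 34 mm across, 45 mm high, loose, upright. Origin under its centre. Leave it alone.
- button_jar: Glass jar of buttons with a screwed-on metal lid, 68 mm across, 84 mm high, loose. Origin under its centre. Leave it alone.
- pin_tin: Round flat metal pin tin, 62 mm across, 20 mm high, loose. Origin under its centre. Leave it alone.
- oil_bottle: Small clear plastic machine-oil bottle with a pointed white spout, 34 mm across, 116 mm high, loose. Origin under its centre. Leave it alone.
There are look-alikes about, which are no part of the job. There is more than one size of the gauge; the one meant has the size given above.

How it is judged (in metres and radians):
At the end, for the whole second after the job is handed in: Panel middle within 35 mm (from above) of mat middle, head level within 0.12 rad; ripper and tracing wheel at rest in cup_b and cup_c, one in each, working end within 16 mm of the floor, within 0.5 rad of upright; gauge standing in cup_a; bystanders within 25 mm of their places (horizontal distance between panel and mat below 0.035 m and value of joint lamp_head between -0.12 and 0.12 rad and (((horizontal distance between ripper_tip and cup_b below 0.018 m and z of ripper_tip in the frame of cup_b between -0.004 and 0.02 m and angle between ripper's own x axis and vertical above 2.64 rad) and (horizontal distance between tracer_tip and cup_c below 0.018 m and z of tracer_tip in the frame of cup_c between -0.004 and 0.02 m and angle between tracer's own x axis and vertical above 2.64 rad)) or ((horizontal distance between ripper_tip and cup_c below 0.018 m and z of ripper_tip in the frame of cup_c between -0.004 and 0.02 m and angle between ripper's own x axis and vertical above 2.64 rad) and (horizontal distance between tracer_tip and cup_b below 0.018 m and z of tracer_tip in the frame of cup_b between -0.004 and 0.02 m and angle between tracer's own x axis and vertical above 2.64 rad))) and horizontal distance between gauge and cup_a below 0.02 m and z of gauge in the frame of cup_a below 0.02 m and angle between gauge's own z axis and vertical below 0.6 rad and linear speed of each of ripper, tracer, gauge below 0.03 m/s); the robot touches nothing.
It fails at once if a loose bystander (thimble, spool, button jar, pin tin, oil bottle) is moved more than 25 mm from its place (distance of any of thimble, spool, spool_dark, button_jar, pin_tin, oil_bottle from where it was at the start of the episode above 0.025 m).
It fails at once if the tracing wheel is dropped (falls free faster than 0.8 m/s, about 35 mm) (contact force between tracer and the fingers below 0.05 N and linear speed of tracer above 0.8 m/s).
It fails at once if the seam ripper is dropped (falls free faster than 0.8 m/s, about 35 mm) (contact force between ripper and the fingers below 0.05 N and linear speed of ripper above 0.8 m/s).
It fails at once if the gauge is pulled or knocked out of its cup (z of gauge in the frame of cup_a above 0.05 m).
It also fails if it takes over 72 s, if anything falls off the work surface, if the arm or the gripper's body presses on something with over 40 N, if the wrist force passes 120 N, or if a joint passes its speed limit or range.

ROBOT

A 6-joint arm with a two-finger parallel gripper is mounted at the origin on the work surface. World frame = base frame: x ahead of the robot, y to its left, z up, the work surface at z = 0. Lengths are in m, angles in degrees, forces in N, time in s.
With the tool pointing down it reaches from about 0.25 to 0.725 m from the base axis. Payload 9.7 kg.
Tool frame: the origin (TCP) lies midway between the tips of the shut fingers; the grasp point (between the pads) lies 19 mm behind it; z points along the fingers, y is the line along which they close (so a half turn about z gives the same grasp; the last joint's range is limited). The gripper opens to 85 mm and grips with 20 to 120 N. Pads are 22 mm wide; open, the fingers measure 114 mm over their backs; the gripper's body (76 mm by 85 mm) begins 54 mm behind the grasp point. The pads swing forward as they close: fully open they stand 13 mm farther back than shut.
Start: joints at [-65.317, 4.979, 10.078, 95.1, 0, 90], TCP at [0.23, -0.5, 0.231] pointing down, gripper open.
Joint ranges: [-179.16, 179.16], [-48.56, 103.87], [-65.8, 70.77], [-126.05, 130.52], [-82.76, 87.17], [-180, 180]. Speed limits (degrees/s): [127.2, 127.2, 147.25, 180, 180, 180].

INTERFACE

Orientations are given as [roll, pitch, yaw] about the fixed x, y, z axes, in that order (R = Rz(yaw) Ry(pitch) Rx(roll)).
In Python, from workcell import readout, imaging, bot, spotter gives the robot as it stands.
- The arm moves only by the shell command python3 -m jog 'ROWS' [FORCE]. ROWS is JSON, a list of rows, each an object with "rotation": the turn, a rotation vector about the world's x, y, z in degrees, a list of three; "translation": the shift along the world's x, y, z in mm, a list of three; "grip": the finger opening in mm, from 0 to 85.4. In form: [{"rotation": [wx, wy, wz], "translation": [dx, dy, dz], "grip": grip}, ...]. A call has 1 to 20 rows; each row is the pose to reach, as a shift and turn from the pose commanded when the call began; what a row does not reach only later rows make up. A row lasts 1/10 s, in which the tool goes at most 50 mm and 8.59 degrees, less where a joint would pass 70% of its speed; a pose out of reach is approached as far as the arm can. A call with a gripper value outside its range is refused whole. The fingers move at their own pace and stop on an object; FORCE is the grip in N (left out, the last holds). Time passes only in rows, so rows that repeat a pose let the fingers close. It gives the time, the measured TCP pose, the force, the opening and the grip force at its end, in the units of the state.
- readout.get_obs(): the state, without advancing time (a new reading comes with each control period).
- imaging.camera(name): name is "scene" or "top" or "wrist"; returns (picture, depth): 384x512x3 uint8, red, green, blue; 384x512 float32, m along the optical axis (not along the pixel's ray), 0 where there is no reading.
- imaging.camera_info(name): a dict with "vertical_fov" (degrees; the focal length in pixels is half the picture's height over the tangent of half this angle, whatever the lens; pixels are square), "cx", "cy" (the principal point, pixels), "extrinsics" (4x4, takes a point from camera to world coordinates); the wrist camera has in their place "tool_from_camera" (4x4, takes a point from camera to tool coordinates, whose origin is the TCP and whose axes are the flange's). Camera axes: x right, y down, z forward; pixel columns grow to the right and rows downward; lengths in m; the calibration is good to about 2 mm. A picture is of the moment at which its call begins: read the wrist's pose just before it. camera_info takes no time and is no camera call.
- bot.job_done(): hands the job in; it is judged then, once.
Trained networks look in the newest picture that a camera, given by its name, has taken for a name from the list of things; names that differ only in an ending like _2 or _b are one class to them, and where a whole thing is asked for, a point or a joint stands for the part that bears it (a point fixed in the world has none). Each returns a list of dicts, best first, with "confidence" (0 to 1); they miss things now and then, are a little off and sometimes report something else, mostly with a low value. They report only what shows in the picture. A call takes as long as a camera call. They do not tell look-alikes from the thing itself.
- spotter.spot_in(camera, target): "box" ([centre column, centre row, width, height] in pixels, round what is visible of it).
- spotter.mark_of(camera, target): "uv" ([column, row] in pixels: a listed point, or the origin of a listed thing).
The state is a dict: "time": time; "q": joint angles; "qd": joint speeds; "joint_efforts": joint torques, N m; "ee_pos": TCP position; "tcp_rot": TCP orientation; "wrist_force": force on the tool from outside, world axes, zero at the start; "torque": the same for the moment, N m; "opening": finger opening in m; "grasp_force": force on a finger pad.
Only numpy, scipy, OpenCV 4.12 (cv2) and the standard library are available. Lean on these libraries where they do the work, as an engineer would, in place of code of your own. Each camera call takes 0.05 s, during which the arm holds its last target. There are 200 camera calls.

## Working session

There is one attempt and no reset: what is moved stays moved. The work goes in short steps, Python scripts to look and compute and a shell command to move; the robot and the scene stay as the last step left them, time stands still between calls to the robot, and variables do not carry over. Pictures are saved under pics/ and viewed, at most 10 in all, crops included, and the job is handed in when it is done.

```bash
mkdir -p pics; ls; python3 - <<'E'
from workcell import readout, imaging, bot, spotter
import cv2,numpy as np
o=readout.get_obs();print(o['time'],o['ee_pos'],o['tcp_rot'],o['opening'])
for n in ['scene','top']:
    p,d=imaging.camera(n);cv2.imwrite(f'pics/{n}0.png',p[:,:,::-1]);np.save(f'pics/{n}0.npy',d)
    i=imaging.camera_info(n);print(n,i)
print(imaging.camera_info('wrist'))
E
```

```text
pics
0.0 [ 0.22957734 -0.49954258  0.23058417] [-1.79923113e+02  1.13117179e-03  2.46822070e+01] 0.08537913892115802
scene {'vertical_fov': 43.92577324605905, 'cx': 250.9045925238253, 'cy': 193.7763750308957, 'extrinsics': array([[-0.72375979,  0.44707762, -0.52563616,  1.13189076],
       [ 0.68993605,  0.48280163, -0.53934296,  0.55702947],
       [ 0.01264982, -0.75301008, -0.65788737,  0.95404604],
       [ 0.        ,  0.        ,  0.        ,  1.        ]])}
top {'vertical_fov': 43.45962525907191, 'cx': 249.17306311560995, 'cy': 194.9057182100187, 'extrinsics': array([[ 0.00844297, -0.99465353,  0.10292265,  0.40003165],
       [-0.99987158, -0.00699534,  0.01441815, -0.08481032],
       [-0.01362109, -0.10303116, -0.99458486,  1.30315594],
       [ 0.        ,  0.        ,  0.        ,  1.        ]])}
{'vertical_fov': 60.39704265686515, 'cx': 261.48244707356, 'cy': 193.3653152007104, 'tool_from_camera': array([[ 5.76353546e-05, -9.54422708e-01, -2.98458189e-01,
         7.53673810e-02],
       [ 9.99999925e-01, -5.91158456e-05,  3.82153548e-04,
        -1.16594782e-03],
       [-3.82379632e-04, -2.98458189e-01,  9.54422634e-01,
        -1.40643032e-01],
       [ 0.00000000e+00,  0.00000000e+00,  0.00000000e+00,
         1.00000000e+00]])}
```

View pics/scene0.png

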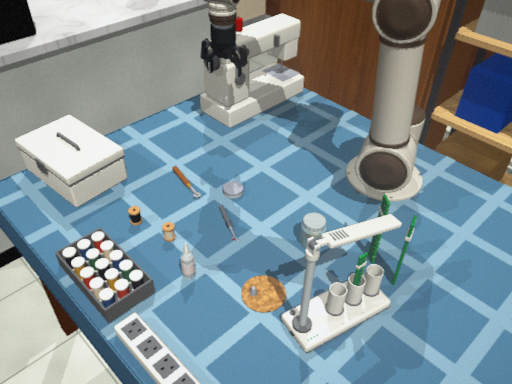

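View pics/top0.png

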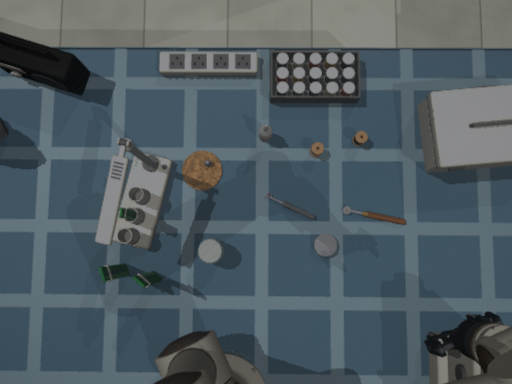

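```bash
cat > h.py <<'E'
from workcell import readout, imaging, bot, spotter
import cv2,numpy as np
from scipy.spatial.transform import Rotation as R
def cam(n):
    i=imaging.camera_info(n); f=192/np.tan(np.radians(i['vertical_fov']/2))
    if n=='wrist':
        o=readout.get_obs();T=np.eye(4);T[:3,:3]=R.from_euler('xyz',o['tcp_rot'],degrees=True).as_matrix();T[:3,3]=o['ee_pos'];E=T@i['tool_from_camera']
    else: E=i['extrinsics']
    return f,i['cx'],i['cy'],E
def ray(c,uv):
    f,cx,cy,E=c;uv=np.atleast_2d(uv).astype(float)
    d=np.c_[(uv[:,0]-cx)/f,(uv[:,1]-cy)/f,np.ones(len(uv))]
    return E[:3,3],d@E[:3,:3].T
def at_z(c,uv,z):
    o,d=ray(c,uv);return o+d*((z-o[2])/d[:,2])[:,None]
def cloud(c,dep):
    v,u=np.mgrid[:384,:512];o,d=ray(c,np.c_[u.ravel(),v.ravel()])
    P=o+d*dep.ravel()[:,None];P[dep.ravel()<=0]=np.nan;return P.reshape(384,512,3)
def tri(cs,uvs):
    A=np.zeros((3,3));b=np.zeros(3);
    for c,u in zip(cs,uvs):
        o,d=ray(c,u);d=d[0]/np.linalg.norm(d[0]);M=np.eye(3)-np.outer(d,d);A+=M;b+=M@o
    x=np.linalg.solve(A,b)
    res=[np.linalg.norm((np.eye(3)-np.outer(d[0],d[0])/(d[0]@d[0]))@(x-o)) for o,d in [ray(c,u) for c,u in zip(cs,uvs)]]
    return x,max(res)
E
cat > a.py <<'E'
from h import *
np.set_printoptions(precision=4,suppress=True)
cs=cam('scene');ct=cam('top')
for t in ['lamp','knuckle','panel','mat','cup_a','gauge','tracer','tracer_tip','tracer_grip','ripper','ripper_tip','ripper_grip']:
    a=spotter.mark_of('scene',t)[:3];b=spotter.mark_of('top',t)[:3]
    print(t,[(np.round(x['uv']),round(x['confidence'],2)) for x in a],[(np.round(x['uv']),round(x['confidence'],2)) for x in b])
    for x in a:
        for y in b:
            X,r=tri([cs,ct],[x['uv'],y['uv']])
            if r<.008:print('   ',X,round(r,4))
Pt=cloud(ct,np.load('pics/top0.npy'));Ps=cloud(cs,np.load('pics/scene0.npy'))
for n,u in dict(mat=(195,178),tracerh=(385,218),ripperh=(300,210),deck=(157,225),jar=(210,251),tin=(326,246),head=(110,210),knk=(124,143)).items():print(n,Pt[u[1],u[0]])
E
python3 a.py
```

```text
lamp [(array([337., 315.]), 0.85)] [(array([143., 203.]), 0.91)]
    [ 0.5123  0.226  -0.0126] 0.0014
knuckle [(array([310., 247.]), 0.76), (array([236., 242.]), 0.49)] [(array([123., 141.]), 0.78)]
    [0.622  0.2005 0.289 ] 0.0032
panel [(array([367., 230.]), 0.8)] [(array([106., 204.]), 0.81), (array([136., 216.]), 0.58)]
    [0.4858 0.2371 0.2692] 0.0028
mat [(array([197., 201.]), 0.61), (array([263., 293.]), 0.58)] [(array([200., 168.]), 0.72), (array([298., 212.]), 0.46), (array([268., 134.]), 0.22)]
    [ 0.653  -0.1113  0.2193] 0.001
    [0.6078 0.0689 0.0094] 0.0007
cup_a [(array([369., 287.]), 0.86), (array([352., 303.]), 0.61), (array([331., 308.]), 0.61)] [(array([142., 193.]), 0.84), (array([131., 235.]), 0.69), (array([135., 217.]), 0.43)]
    [0.4233 0.2437 0.035 ] 0.0014
    [0.473  0.2377 0.0121] 0.0038
    [0.5345 0.2175 0.0307] 0.0008
gauge [(array([370., 258.]), 0.63), (array([396., 278.]), 0.54)] [(array([124., 268.]), 0.73), (array([137., 214.]), 0.6), (array([159., 276.]), 0.53)]
    [ 0.3154  0.1755 -0.003 ] 0.0001
    [0.3356 0.2657 0.0147] 0.0008
tracer [(ar
[... 364 characters left out ...]
4., 221.]), 0.56)]
    [ 0.4675 -0.4287  0.0074] 0.0023
ripper [(array([228., 226.]), 0.52)] [(array([291., 207.]), 0.74)]
    [ 0.5045 -0.1804 -0.0143] 0.0001
ripper_tip [(array([238., 238.]), 0.66)] [(array([267., 192.]), 0.55), (array([134., 217.]), 0.5), (array([106., 204.]), 0.35)]
    [ 0.5371 -0.1086  0.0142] 0.0063
ripper_grip [(array([226., 217.]), 0.64)] [(array([298., 209.]), 0.62), (array([142., 195.]), 0.38)]
    [ 0.496  -0.1961  0.0054] 0.0011
mat [0.5802 0.0825 0.001 ]
tracerh [ 0.474  -0.4288  0.0146]
ripperh [ 0.494  -0.2029  0.0102]
deck [ 0.4512  0.1835 -0.0016]
jar [0.3836 0.03   0.0871]
tin [ 0.3985 -0.2706  0.0191]
head [0.472  0.23   0.2706]
knk [0.613  0.1968 0.2995]
```

```bash
cat > b.py <<'E'
from h import *
np.set_printoptions(precision=4,suppress=True)
C={n:cloud(cam(n),np.load(f'pics/{n}0.npy')) for n in('scene','top')}
for n,P in C.items():
    I=cv2.imread(f'pics/{n}0.png').astype(float);x,y,z=P[...,0],P[...,1],P[...,2]
    reg=(x>.3)&(x<.7)&(y>.1)&(y<.35)
    h=reg&(z>.225)&(z<.33)&(I.min(2)>130)
    Q=P[h];m=Q.mean(0);w,v=np.linalg.eigh(np.cov(Q.T));print(n,'head n',len(Q),'mean',m,'dir',v[:,2],'ext',np.percentile((Q-m)@v[:,2],[0,2,98,100]))
    g=(x>.2)&(x<.7)&(y>.1)&(y<.35)&(I[...,1]>1.4*I[...,2])&(I[...,1]>1.2*I[...,0])&(z>.02)
    k,l,s,c=cv2.connectedComponentsWithStats(g.astype(np.uint8))
    for j in range(1,k):
        if s[j,4]>8:
            q=P[l==j];print(' green',s[j],'zmin/max',q[np.argmin(q[:,2])],q[np.argmax(q[:,2])])
    mm=(I[...,2]>1.5*I[...,0])&(I[...,2]>100)&(x>.5)&(x<.7)&(y>0)&(y<.14)
    q=P[mm];print(' mat',len(q),q.mean(0),(q.min(0)+q.max(0))/2)
    r=reg&(z>.085)&(z<.108)&(I.min(2)>90)
    k,l,s,c=cv2.connectedComponentsWithStats(r.astype(np.uint8))
    for j in range(1,k):
        if s[j,4]>15:q=P[l==j];print(' rim',s[j],q.mean(0),(q.min(0)+q.max(0))/2)
    st=reg&(z>.05)&(z<.25)&(I.min(2)>90)&(x>.58);print(' stem',P[st].mean(0) if st.any() else 0)
    tb=(x>.43)&(x<.6)&(y>-.55)&(y<-.07)&(z>.005)&(z<.03)
    k,l,s,c=cv2.connectedComponentsWithStats(tb.astype(np.uint8))
    for j in range(1,k):
        if s[j,4]>15:
            q=P[l==j];w,v=np.linalg.eigh(np.cov(q[:,:2].T));d=v[:,1]; t=(q[:,:2]-q[:,:2].mean(0))@d
            print(' tool',s[j],q.mean(0),'ang',np.degrees(np.arctan2(d[1],d[0])),t.min(),t.max(),q[:,2].max())
E
python3 b.py
python3 -c "
import cv2;a=cv2.imread('pics/scene0.png');b=cv2.imread('pics/top0.png')
A=cv2.resize(a[180:350,230:430],(700,595),interpolation=2);cv2.imwrite('pics/c1.png',A)"
```

```text
scene head n 1602 mean [0.5309 0.2244 0.2763] dir [-0.9699  0.2249 -0.0931] ext [-0.1055 -0.1007  0.1239  0.1315]
 green [381 194   9  21 103] zmin/max [0.3311 0.1889 0.1788] [0.3234 0.1773 0.2174]
 green [407 216  10  21  63] zmin/max [0.3471 0.2681 0.1755] [0.3403 0.2628 0.2179]
 green [369 234  12  26 139] zmin/max [0.3309 0.192  0.0202] [0.3301 0.1895 0.1106]
 green [393 241  15  40 101] zmin/max [0.3496 0.2681 0.0202] [0.3495 0.266  0.1593]
 green [358 252   9  14  70] zmin/max [0.4768 0.2346 0.1537] [0.48   0.2334 0.1848]
 green [353 267  11  19 101] zmin/max [0.3956 0.2032 0.0276] [0.4866 0.2331 0.1435]
 mat 1193 [0.6062 0.0681 0.0051] [0.6061 0.0657 0.0116]
 rim [365 264  19  18 169] [0.4248 0.2454 0.0936] [0.4239 0.2448 0.0938]
 rim [347 273  19  18 140] [0.4816 0.2353 0.0938] [0.4769 0.2326 0.0942]
 rim [328 282  19  19 176] [0.5302 0.221  0.0938] [0.5297 0.2205 0.0943]
 rim [300 303   9  11  56] [0.6237 0.2029 0.0962] [0.6201 0.2    0.0965]
 stem [0.6238 0.2032 0.1557]
 tool [172 165  29  33 185] [ 0.4868 -0.3992  0.0126] ang 79.13712879982225 -0.10096781565335683 0.083912
[... 876 characters left out ...]
x [0.3086 0.1638 0.1875] [0.3112 0.1677 0.2199]
 mat 900 [0.6083 0.0627 0.0036] [0.6025 0.0637 0.0041]
 rim [128 186  15  10  28] [0.539  0.2241 0.0974] [0.534  0.2206 0.0947]
 rim [129 196  14   6  19] [0.5123 0.2171 0.0958] [0.5138 0.22   0.0935]
 rim [118 227  13   5  16] [0.4379 0.2466 0.0969] [0.4366 0.246  0.0972]
 rim [118 236  14   7  17] [0.4085 0.2405 0.0984] [0.4118 0.2429 0.0983]
 stem [0.6219 0.1917 0.1276]
 tool [264 193  52  26 214] [ 0.501  -0.1863  0.0107] ang 65.23467699943245 -0.061284169809416936 0.08658161596786433 0.021005025743425332
 tool [343 205  63  19 341] [ 0.4811 -0.4059  0.012 ] ang 78.35534591033986 -0.07790178819489178 0.09013986607419934 0.021246690932062107
```

View pics/c1.png

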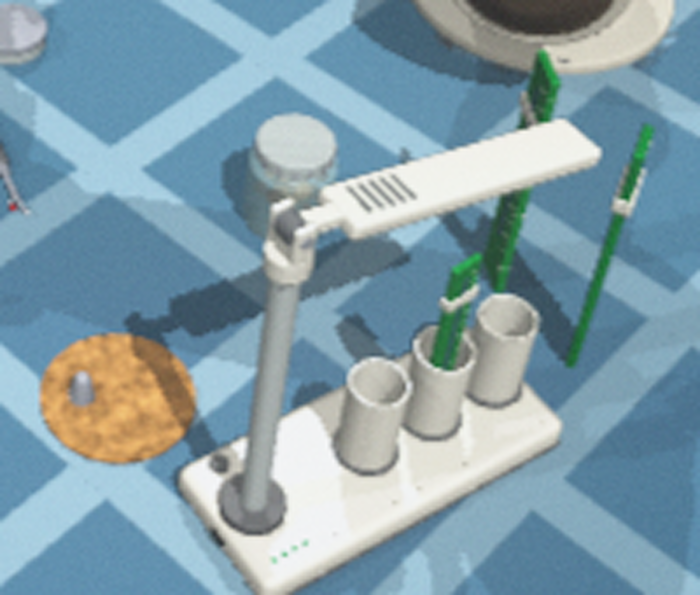

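```bash
python3 -m jog '[{"rotation":[0,0,8],"translation":[10,35,60],"grip":85},{"rotation":[0,0,142.3],"translation":[213,740,100],"grip":85},{"rotation":[0,0,142.3],"translation":[213,740,100],"grip":85},{"rotation":[0,0,142.3],"translation":[213,740,100],"grip":85},{"rotation":[0,0,142.3],"translation":[213,740,100],"grip":85},{"rotation":[0,0,142.3],"translation":[213,740,100],"grip":85},{"rotation":[0,0,142.3],"translation":[213,740,100],"grip":85},{"rotation":[0,0,142.3],"translation":[213,740,100],"grip":85},{"rotation":[0,0,142.3],"translation":[213,740,100],"grip":85},{"rotation":[0,0,142.3],"translation":[213,740,100],"grip":85},{"rotation":[0,0,142.3],"translation":[213,740,100],"grip":85},{"rotation":[0,0,142.3],"translation":[213,740,100],"grip":85},{"rotation":[0,0,142.3],"translation":[213,740,100],"grip":85},{"rotation":[0,0,142.3],"translation":[213,740,100],"grip":85},{"rotation":[0,0,142.3],"translation":[213,740,100],"grip":85},{"rotation":[0,0,142.3],"translation":[213,740,100],"grip":85},{"rotation":[0,0,142.3],"translation":[213,740,100],"grip":85},{"rotation":[0,0,142.3],"translation":[213,740,100],"grip":85},{"rotation":[0,0,142.3],"translation":[213,740,100],"grip":85},{"rotation":[0,0,142.3],"translation":[213,740,100],"grip":85}]'; python3 -c "
from h import *
print(readout.get_obs()['q'])
c=cam('wrist');p,d=imaging.camera('wrist');cv2.imwrite('pics/w1.png',p[:,:,::-1])
P=cloud(c,d);q=P[(p.min(2)>120)&(P[...,2]>.235)&(P[...,2]<.31)];m=q.mean(0);w,v=np.linalg.eigh(np.cov(q.T));print(len(q),m,v[:,2],v[:,0])
"
```

```text
time: 3.3
ee_pos: [0.4425, 0.2394, 0.3318]
tcp_rot: [180.0, 0.0, 166.8]
wrist_force: [-0.9, -0.2, -0.4]
opening: 0.0849
grasp_force: 0.0
[ 2.84176749e+01  2.09820770e+00  1.85146394e+01  1.06370592e+02
 -3.42860514e-03  4.16242113e+01]
10875 [0.46912102 0.23470953 0.26810732] [-0.95682547  0.2216282  -0.1880584 ] [-0.18268054  0.04471065  0.98215517]
```

```bash
python3 -m jog '[{"rotation":[-2.4,-10.5,0],"translation":[0,1,-25],"grip":85},{"rotation":[-2.4,-10.5,0],"translation":[0,2,-55],"grip":85},{"rotation":[-2.4,-10.5,0],"translation":[0,2,-80],"grip":85},{"rotation":[-2.4,-10.5,0],"translation":[0,2,-94],"grip":85},{"rotation":[-2.4,-10.5,0],"translation":[0,2,-94],"grip":85},{"rotation":[-2.4,-10.5,0],"translation":[0,2,-94],"grip":30},{"rotation":[-2.4,-10.5,0],"translation":[0,2,-94],"grip":30},{"rotation":[-2.4,-10.5,0],"translation":[0,2,-94],"grip":30},{"rotation":[-2.4,-10.5,0],"translation":[0,2,-94],"grip":30},{"rotation":[-2.4,-10.5,0],"translation":[0,2,-94],"grip":30},{"rotation":[-2.4,-10.5,0],"translation":[0,2,-94],"grip":30},{"rotation":[-2.4,-10.5,0],"translation":[0,2,-94],"grip":30},{"rotation":[-2.4,-10.5,0],"translation":[0,2,-94],"grip":30}]' 40; python3 - <<'E'
from h import *
# arc plan: TCP shift and rotvec relative to now
o=readout.get_obs();p=np.array(o['ee_pos']);R0=R.from_euler('xyz',o['tcp_rot'],degrees=True)
s=np.array([.6215,.2,.292]);g=p-.019*R0.as_matrix()[:,2];rel=g-s;r=np.linalg.norm(rel);a0=np.degrees(np.arctan2(rel[1],rel[0]));e0=np.degrees(np.arcsin(rel[2]/r))
print(r,a0,e0)
N=16
for k in range(1,N+1):
    t=k/N;a=96.7*t;e=10.8*min(1,t)
    u=R.from_euler('z',a,degrees=True);d=R.from_rotvec(np.radians(e)*np.array([.2235,.975,0]))
    Q=u*d;G=s+Q.apply(rel);Z=(Q*R0).as_matrix()[:,2];T=G+.019*Z
    print(k,np.round(np.degrees(Q.as_rotvec()),1),np.round((T-p)*1000,1))
E
```

```text
time: 4.65
ee_pos: [0.4429, 0.2421, 0.2375]
tcp_rot: [180.0, 10.8, 167.0]
wrist_force: [2.2, -2.8, 1.9]
opening: 0.0352
grasp_force: 45.3
0.1904536128812572 166.73053622917513 -10.850943918187134
1 [0.1 0.7 6. ] [ -4.1 -19.    2.2]
2 [ 0.2  1.3 12.1] [ -6.1 -38.3   4.3]
3 [ 0.1  2.  18.1] [ -6.1 -57.8   6.5]
4 [ 0.   2.7 24.2] [ -3.9 -77.3   8.7]
5 [-0.1  3.4 30.2] [  0.3 -96.5  10.9]
6 [-0.4  4.1 36.2] [   6.5 -115.1   13.1]
7 [-0.7  4.8 42.3] [  14.8 -133.1   15.3]
8 [-1.1  5.5 48.3] [  24.9 -150.1   17.5]
9 [-1.6  6.1 54.3] [  36.8 -165.9   19.7]
10 [-2.1  6.8 60.4] [  50.4 -180.5   22. ]
11 [-2.7  7.4 66.4] [  65.4 -193.5   24.2]
12 [-3.4  8.  72.4] [  81.8 -204.9   26.4]
13 [-4.2  8.5 78.4] [  99.3 -214.4   28.6]
14 [-5.1  9.  84.4] [ 117.8 -222.1   30.9]
15 [-6.   9.5 90.4] [ 137.1 -227.8   33.1]
16 [-7.1  9.9 96.4] [ 156.8 -231.3   35.4]
```

```bash
python3 -m jog '[{"rotation":[0.1,0.7,6],"translation":[-4,-19,2],"grip":30},{"rotation":[0.2,1.3,12.1],"translation":[-6,-38,4],"grip":30},{"rotation":[0.1,2,18.1],"translation":[-6,-58,6.5],"grip":30},{"rotation":[0,2.7,24.2],"translation":[-4,-77,9],"grip":30},{"rotation":[-0.1,3.4,30.2],"translation":[0,-96.5,11],"grip":30},{"rotation":[-0.4,4.1,36.2],"translation":[6.5,-115,13],"grip":30},{"rotation":[-0.7,4.8,42.3],"translation":[15,-133,15],"grip":30},{"rotation":[-1.1,5.5,48.3],"translation":[25,-150,17.5],"grip":30},{"rotation":[-1.6,6.1,54.3],"translation":[37,-166,20],"grip":30},{"rotation":[-2.1,6.8,60.4],"translation":[50.5,-180.5,22],"grip":30},{"rotation":[-2.7,7.4,66.4],"translation":[65.5,-193.5,24],"grip":30},{"rotation":[-3.4,8,72.4],"translation":[82,-205,26.5],"grip":30},{"rotation":[-4.2,8.5,78.4],"translation":[99,-214.5,28.5],"grip":30},{"rotation":[-5.1,9,84.4],"translation":[118,-222,31],"grip":30},{"rotation":[-6,9.5,90.4],"translation":[137,-228,33],"grip":30},{"rotation":[-7.1,9.9,96.4],"translation":[157,-231,35.5],"grip":30},{"rotation":[-7.1,9.9,96.4],"translation":[157,-231,35.5],"grip":30},{"rotation":[-7.1,9.9,96.4],"translation":[157,-231,35.5],"grip":30}]'; python3 - <<'E'
from h import *
np.set_printoptions(precision=4,suppress=True)
c=cam('top');p,d=imaging.camera('top');cv2.imwrite('pics/t2.png',p[:,:,::-1])
P=cloud(c,d);x,y,z=np.moveaxis(P,-1,0)
q=P[(p.min(2)>110)&(z>.25)&(z<.32)&(x>.55)&(x<.67)&(y>.06)&(y<.17)];m=q.mean(0);w,v=np.linalg.eigh(np.cov(q.T));print(len(q),m,v[:,2],v[:,0],readout.get_obs()['q'])
E
```

```text
time: 6.45
ee_pos: [0.5997, 0.0136, 0.2715]
tcp_rot: [179.8, 0.2, -96.1]
wrist_force: [-1.6, 8.9, -2.1]
opening: 0.0351
grasp_force: 44.9
3 [0.6032 0.1675 0.2988] [-0.9741 -0.1717 -0.1469] [ 0.1572 -0.9819  0.1055] [  1.2029  13.4369  24.2031 100.8731   0.2256 -82.6915]
```

```bash
python3 -m jog '[{"rotation":[0,0,0],"translation":[0,0,0],"grip":85},{"rotation":[0,0,0],"translation":[0,0,0],"grip":85},{"rotation":[0,0,0],"translation":[0,0,0],"grip":85},{"rotation":[0,0,0],"translation":[0,0,0],"grip":85},{"rotation":[0,0,0],"translation":[0,0,40],"grip":85},{"rotation":[0,0,0],"translation":[0,0,80],"grip":85},{"rotation":[0,0,0],"translation":[0,0,100],"grip":85},{"rotation":[0,0,-5],"translation":[-15,-45,100],"grip":85},{"rotation":[0,0,-10],"translation":[-30,-90,95],"grip":85},{"rotation":[0,0,-18.4],"translation":[-100,-204,-70],"grip":85},{"rotation":[0,0,-18.4],"translation":[-100,-204,-70],"grip":85},{"rotation":[0,0,-18.4],"translation":[-100,-204,-70],"grip":85},{"rotation":[0,0,-18.4],"translation":[-100,-204,-70],"grip":85},{"rotation":[0,0,-18.4],"translation":[-100,-204,-70],"grip":85},{"rotation":[0,0,-18.4],"translation":[-100,-204,-70],"grip":85},{"rotation":[0,0,-18.4],"translation":[-100,-204,-70],"grip":85}]'; cat > l.py <<'E'
from h import *
np.set_printoptions(precision=4,suppress=True)
c=cam('wrist');p,d=imaging.camera('wrist');cv2.imwrite('pics/w3.png',p[:,:,::-1]);P=cloud(c,d);z=P[...,2]
print('table',np.median(z[(z<.005)]),readout.get_obs()['q'])
k,l,s,_=cv2.connectedComponentsWithStats(((z>.0045)&(z<.03)).astype(np.uint8))
for j in range(1,k):
    if s[j,4]>200:
        q=P[l==j];m=q[:,:2].mean(0);w,v=np.linalg.eigh(np.cov(q[:,:2].T));e=v[:,1]*np.sign(v[1,1]);t=(q[:,:2]-m)@e
        H=q[t<np.percentile(t,35)];hm=H.mean(0)
        print(s[j],m,'ang',np.degrees(np.arctan2(e[1],e[0])),'ends',m+e*t.min(),m+e*t.max(),'len',np.ptp(t),'zmax',np.percentile(q[:,2],95),'handle mid',hm)
ct=cam('top');p,d=imaging.camera('top');cv2.imwrite('pics/t3.png',p[:,:,::-1]);P=cloud(ct,d);x,y,z=np.moveaxis(P,-1,0)
q=P[(p.min(2)>110)&(z>.25)&(z<.32)&(x>.55)&(x<.67)&(y>-.05)&(y<.17)];m=q.mean(0);w,v=np.linalg.eigh(np.cov(q.T));print('head',len(q),m,v[:,2],v[:,0])
E
python3 l.py
```

```text
time: 8.1
ee_pos: [0.5006, -0.1925, 0.2046]
tcp_rot: [-179.8, 0.0, -114.7]
wrist_force: [0.4, -0.5, 0.5]
opening: 0.0853
grasp_force: 0.0
table -0.001835306968679673 [-21.0016   2.4416   4.478   91.8313  -0.0065 -86.3386]
[191   0  27  51 662] [ 0.4953 -0.3322] ang 79.08002001348135 ends [ 0.4904 -0.3578] [ 0.4985 -0.3156] len 0.043029404520694786 zmax 0.010546742313917076 handle mid [ 0.493  -0.3444  0.0092]
[ 289   15   68   73 3801] [ 0.4028 -0.2686] ang 4.869607954363256 ends [ 0.3725 -0.2711] [ 0.4334 -0.266 ] len 0.061143833211743215 zmax 0.019312882635715678 handle mid [ 0.3859 -0.2699  0.0181]
[  0  74  34  35 664] [ 0.6791 -0.3577] ang 67.53155764296805 ends [ 0.6728 -0.3728] [ 0.6852 -0.3429] len 0.032366549479848794 zmax 0.028724268866201278 handle mid [ 0.6766 -0.3671  0.0146]
[ 257  113   13  135 1337] [ 0.4996 -0.1878] ang 65.55967702802134 ends [ 0.4754 -0.2411] [ 0.5367 -0.1061] len 0.14819755561906045 zmax 0.01097816656238424 handle mid [ 0.483  -0.2248  0.0095]
[ 93 167  30  30 422] [ 0.6471 -0.2465] ang 95.2482112039695 ends [ 0.6485 -0.2622] [ 0.6456 -0.2301] len 0.032270510841357604 zmax 0.028443195357244464 handle mid [ 0.6494 -0.256   0.0146]
[   0  225   69   99 1939] [ 0.7938 -0.1832] ang 90.03461799170715 ends [ 0.7938 -0.253 ] [ 0.7937 -0.1196] len 0.1333680299393319 zmax 0.028694999372198646 handle mid [ 0.7938 -0.2205  0.0158]
[408 269  53  23 559] [0.3806 0.0014] ang 167.72684122413858 ends [ 0.3997 -0.0028] [0.3534 0.0073] len 0.047446782916433686 zmax 0.028601352118959478 handle mid [ 0.3941 -0.      0.0176]
head 1265 [0.6042 0.0688 0.2972] [-0.0903 -0.9959 -0.01  ] [-0.0093 -0.0092  0.9999]
```

```bash
python3 -c "
import cv2,numpy as np;a=cv2.imread('pics/w3.png');b=cv2.imread('pics/t3.png')
cv2.imwrite('pics/v3.png',cv2.resize(np.hstack([a,b]),(800,300),interpolation=3))"
```

```text
(no output)
```

View pics/v3.png

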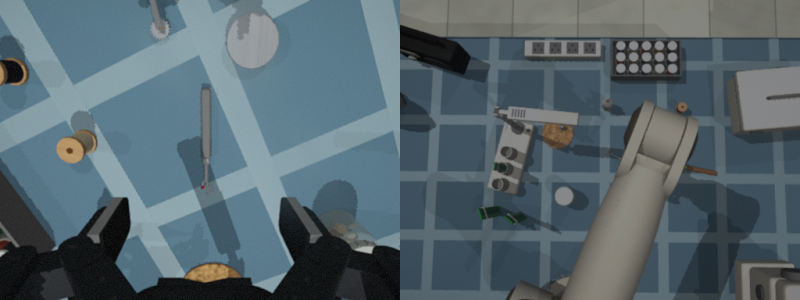

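```bash
python3 -m jog '[{"rotation":[4.5,-2,0],"translation":[-2,-2,-45],"grip":45},{"rotation":[9.1,-4.1,0],"translation":[-5,-4,-90],"grip":45},{"rotation":[9.1,-4.1,0],"translation":[-5,-4,-135],"grip":45},{"rotation":[9.1,-4.1,0],"translation":[-5,-4,-175],"grip":45},{"rotation":[9.1,-4.1,0],"translation":[-5,-4,-175],"grip":45},{"rotation":[9.1,-4.1,0],"translation":[-5,-4,-175],"grip":45},{"rotation":[9.1,-4.1,0],"translation":[-5,-4,-175],"grip":45}]' 40; python3 -c "
from workcell import readout;o=readout.get_obs();print(o['ee_pos'],o['tcp_rot'],o['wrist_force'],o['q'])"
```

```text
time: 8.9
ee_pos: [0.4967, -0.1971, 0.0311]
tcp_rot: [-179.8, 10.0, -114.6]
wrist_force: [1.4, -0.0, 1.0]
opening: 0.0449
grasp_force: 0.0
[ 0.49672225 -0.19712591  0.03105217] [-179.79618578    9.95568458 -114.60891454] [ 1.42054862 -0.00651267  1.02695389] [-26.93605465   3.86919724 -13.80169097  72.53072018   9.95572904
 -92.32694806]
```

```bash
python3 -m jog '[{"rotation":[0,0,0],"translation":[0,0,-15],"grip":45},{"rotation":[0,0,0],"translation":[0,0,-26.5],"grip":45},{"rotation":[0,0,0],"translation":[0,0,-26.5],"grip":45},{"rotation":[0,0,0],"translation":[0,0,-26.5],"grip":8},{"rotation":[0,0,0],"translation":[0,0,-26.5],"grip":8},{"rotation":[0,0,0],"translation":[0,0,-26.5],"grip":8},{"rotation":[0,0,0],"translation":[0,0,-26.5],"grip":8},{"rotation":[0,0,0],"translation":[0,0,-26.5],"grip":8},{"rotation":[0,0,0],"translation":[0,0,-26.5],"grip":8},{"rotation":[0,0,0],"translation":[0,0,-26.5],"grip":8}]' 50; python3 - <<'E'
from h import *
o=readout.get_obs();print(o['q'],o['ee_pos'])
# planar fit
D=[([4.979,10.078,90],np.hypot(.2296,.4995),.2306),([2.098,18.5146,90],np.hypot(.4425,.2394),.3318),([13.4369,24.2031,90],np.hypot(.5997,.0136),.2715),([2.4416,4.478,90],np.hypot(.5006,.1925),.2046)]
from scipy.optimize import least_squares
A=[];b=[]
for (q2,q3,_),r,z in D:
    q2,f=np.radians(q2),np.radians(q2-q3)
    A+= [[np.sin(q2),np.cos(f),np.sin(f),1,0],[np.cos(q2),-np.sin(f),np.cos(f),0,1]];b+=[r,z]
x,res,rk,_=np.linalg.lstsq(np.array(A),np.array(b),rcond=None);print(x,res,rk)
E
```

```text
time: 9.9
ee_pos: [0.495, -0.1969, 0.0019]
tcp_rot: [-180.0, 10.0, -114.7]
wrist_force: [-0.7, -1.1, 5.7]
opening: 0.0114
grasp_force: 51.4
[-27.00162089   4.90803308 -16.03177651  69.45572382   9.95110985
 -92.33731818] [ 0.49498493 -0.19694945  0.00186086]
[ 0.41342502  0.5210304   0.03815055 -0.00107988 -0.26531894] [7.76327269e-07] 5
```

```bash
cat > k.py <<'E'
from h import *
from scipy.optimize import least_squares
np.set_printoptions(precision=2,suppress=True)
B=np.array([[0,0,1],[0,1,0],[-1,0,0]]).astype(float)
D=[([-65.317,4.979,10.078,95.1,0,90],(.2296,-.4995,.2306)),([28.4177,2.0982,18.5146,106.3706,0,41.62],(.4425,.2394,.3318)),([1.2029,13.4369,24.2031,100.8731,.2256,-82.69],(.5997,.0136,.2715)),([-21.0016,2.4416,4.478,91.8313,0,-86.3386],(.5006,-.1925,.2046)),
([-26.93605,3.8692,-13.80169,72.53072,9.95573,-92.32695],(.49672,-.19713,.03105)),([-27.00162,4.90803,-16.03178,69.45572,9.95111,-92.3373],(.49498,-.19695,.00186))]
def fk(q,x,s5=-1):
    q=np.radians(q);L2,L3,e,h,Lt,w=x;f=q[1]-q[2];Z=R.from_euler('z',q[0]).as_matrix()
    Ro=Z@R.from_euler('y',f+q[3]).as_matrix()@R.from_euler('z',s5*q[4]).as_matrix()@B@R.from_euler('z',q[5]).as_matrix()
    W=Z@np.array([L2*np.sin(q[1])+L3*np.cos(f)+e*np.sin(f),0,h+L2*np.cos(q[1])-L3*np.sin(f)+e*np.cos(f)])
    P=W+Z@R.from_euler('y',f+q[3]).as_matrix()@np.array([w,0,0])+Lt*Ro[:,2]
    return P,Ro
def fit(s5):
    g=lambda x:np.concatenate([fk(q,x,s5)[0]-p for q,p in D]+[[1e-3*(x[5]-.1)]])
    return least_squares(g,[.41,.45,.04,.2,.2,.1])
if __name__=='__main__':
    for s5 in(1,-1):
        r=fit(s5);print(s5,r.x,r.cost**.5*1000, R.from_matrix(fk(D[-1][0],r.x,s5)[1]).as_euler('xyz',degrees=True))
    s5=min((1,-1),key=lambda s:fit(s).cost);x=fit(s5).x
    lo=np.array([-179,-48.5,-65.8,-126,-82.7,-180]);hi=np.array([179,103.8,70.7,130.5,87.1,180])
    for cup in [(.5305,.2205),(.4245,.2448)]:
      for az in (60,77,90):
        for dn in (0,12):
            F=np.array([np.cos(np.radians(az)),np.sin(np.radians(az)),0]);U=np.array([0,0,1.]);c,s=np.cos(np.radians(dn)),np.sin(np.radians(dn))
            z=c*F-s*U;xx=c*U+s*F;Rt=np.c_[xx,np.cross(z,xx),z];pt=np.array([*cup,.135])
            best=None
            for q60 in(-150,150):
              for s in(60,-60):
                g=lambda q:np.concatenate([(fk(q,x,s5)[0]-pt)*100,(fk(q,x,s5)[1]-Rt).ravel()*20])
                r=least_squares(g,[0,20,-20,0,s,q60],bounds=(lo,hi))
                if best is None or r.cost<best.cost:best=r
            print(cup,az,dn,best.x,best.cost)
E
python3 k.py
```

```text
1 [0.42 0.52 0.04 0.11 0.29 0.1 ] 0.4869134134845816 [-179.99    9.96 -114.7 ]
-1 [ 0.44  0.52  0.04  0.09 -0.28  0.65] 6.62301675941908 [ 179.19   -9.93 -114.56]
(0.5305, 0.2205) 60 0 [ -3.88  -6.24 -59.4  -53.16  63.88 180.  ] 4.938815250290087e-22
(0.5305, 0.2205) 60 12 [ -3.07 -18.91 -54.63 -10.58  60.7  157.74] 6.490558341596199e-29
(0.5305, 0.2205) 77 0 [ -7.     4.96 -48.35 -53.32  84.   180.  ] 1.197871596830114e-11
(0.5305, 0.2205) 77 12 [ -6.24  -4.06 -37.08  28.01  76.25 119.68] 3.2031555250434404e-28
(0.5305, 0.2205) 90 0 [ -6.9   31.07 -10.69 130.5   83.2    7.69] 0.10637060257994195
(0.5305, 0.2205) 90 12 [ -6.27  15.76 -15.23  86.2   76.48  62.14] 5.166907654405717e-29
(0.4245, 0.2448) 60 0 [ -2.86 -24.32 -65.8  -31.57  67.97 170.97] 8.92989789657007
(0.4245, 0.2448) 60 12 [  0.15 -41.28 -65.8    1.19  58.38 157.95] 0.448078008930092
(0.4245, 0.2448) 77 0 [  -5.22  -10.72  -63.07  -52.35   82.22 -180.  ] 1.8075309174581884e-11
(0.4245, 0.2448) 77 12 [ -4.25 -22.32 -52.28  24.44  75.18 126.53] 7.478546011291503e-23
(0.4245, 0.2448) 90 0 [ -5.41  21.22 -27.45 130.5   84.59   0.82] 0.0007425361105384463
(0.4245, 0.2448) 90 12 [ -4.58   0.32 -32.09  78.18  77.17  68.93] 8.301040851927166e-29
```

```bash
cat > r.py <<'E'
from h import *
np.set_printoptions(precision=4,suppress=True)
for n in('top','scene'):
    c=cam(n);p,d=imaging.camera(n);P=cloud(c,d);x,y,z=np.moveaxis(P,-1,0)
    for gx,gy in[(.5305,.2205),(.4775,.2327),(.4245,.2448)]:
        m=(z>.088)&(z<.108)&(np.hypot(x-gx,y-gy)<.028)&(p.min(2)>70);q=P[m]
        if len(q)<10: print(n,'few',len(q));continue
        uv=np.argwhere(m)[:,::-1].astype(np.float32);q2=at_z(c,uv,.098)[:,:2].astype(np.float32)
        (cx,cy),rad=cv2.minEnclosingCircle(q2);print(n,len(q),np.median(q[:,2]),'bbox mid',(q2.min(0)+q2.max(0))/2,'circ',cx,cy,rad)
E
python3 r.py
cat > plan.py <<'E'
from k import *
np.set_printoptions(precision=4,suppress=True)
x=fit(1).x;lo=np.array([-178,-48,-65,-125,-82,-179]);hi=np.array([178,103,70,130,86,179])
def target(az,dn):
    a,b=np.radians([az,dn]);F=np.array([np.cos(a),np.sin(a),0]);U=np.array([0,0,1.]);z=np.cos(b)*F-np.sin(b)*U;X=np.cos(b)*U+np.sin(b)*F
    return np.c_[X,np.cross(z,X),z]
def ik(p,Rt,q0):
    g=lambda q:np.concatenate([(fk(q,x)[0]-p)*100 if 0 else (fk(q,x,1)[0]-p)*100,(fk(q,x,1)[1]-Rt).ravel()*20])
    r=least_squares(g,np.clip(q0,lo+.1,hi-.1),bounds=(lo,hi));return r.x,r.cost
def rows(q0,qs,n,p0,R0):
    for k in range(1,n+1):
        q=q0+(qs-q0)*k/n;P,Ro=fk(q,x,1);rv=R.from_matrix(Ro@R0.T).as_rotvec(degrees=True)
        print(k,np.round(rv,1),np.round((P-p0)*1000),'abs',np.round(P,3),'z',np.round(Ro[:,2],2),'x',np.round(Ro[:,0],2))
E
cat > p1.py <<'E'
from plan import *
o=readout.get_obs();p0=np.array(o['ee_pos']);R0=R.from_euler('xyz',o['tcp_rot'],degrees=True).as_matrix();q0=np.array(o['q'])
tip=np.array([.5367,-.1061,.006]);tt=R0.T@(tip-p0);print('tip in tool',tt, fk(q0,x,1)[0]-p0)
ql,c=ik(p0+[0,0,.2],R0,q0);print('lift',ql,c)
Rt=target(70,10)
for h in(.115,.01):
    pt=np.array([.5305,.2205,.034+h])-Rt@tt;q,c=ik(pt,Rt,[-5,-5,-35,20,70,125]);print(h,pt,q,c)
E
python3 p1.py
```

```text
top 57 0.09738680907474828 bbox mid [0.5263 0.2196] circ 0.5273171663284302 0.21868254244327545 0.020676899701356888
top 37 0.09794852159912026 bbox mid [0.4744 0.2302] circ 0.4751959443092346 0.23139482736587524 0.020353076979517937
top 52 0.09717878840271521 bbox mid [0.4229 0.2439] circ 0.4222603440284729 0.2433052361011505 0.020108971744775772
scene 146 0.09588365216781225 bbox mid [0.5321 0.2224] circ 0.5326443314552307 0.22155824303627014 0.02397729456424713
scene 121 0.09531753973670276 bbox mid [0.4793 0.2344] circ 0.47966280579566956 0.23477698862552643 0.023482030257582664
scene 144 0.09513203808430382 bbox mid [0.4288 0.2461] circ 0.4291243851184845 0.24573011696338654 0.025735080242156982
tip in tool [-0.0992  0.0001  0.0132] [ 0.     -0.     -0.0001]
lift [-27.0016   2.0882   3.3177  91.6272   9.9511 -92.3376] 1.7258635980437077e-28
0.115 [0.5319 0.2245 0.249 ] [ -5.1477 -18.9476 -40.3475  13.124   72.158  146.7828] 1.0240096985921598e-26
0.01 [0.5319 0.2245 0.144 ] [ -5.1477 -11.1419 -47.1298  -1.4641  72.158  146.7828] 1.081274367503073e-23
```

```bash
cat > p2.py <<'E'
from plan import *
o=readout.get_obs();p0=np.array(o['ee_pos']);R0=R.from_euler('xyz',o['tcp_rot'],degrees=True).as_matrix();q0=np.array(o['q'])
tt=np.array([-.0992,.0001,.0132])
ql,c=ik(p0+[0,0,.2],R0,q0)
Rt=target(70,10);pt=np.array([.529,.2198,.034+.115])-Rt@tt;q,c=ik(pt,Rt,[-5,-5,-35,20,70,125])
qm=q.copy();qm[:5]=ql[:5];qm[0]=-20;qm[5]=60
P,Ro=fk(ql,x,1);print('phase1');rows(ql,qm,17,P,Ro)
P,Ro=fk(qm,x,1);print('phase2');rows(qm,q,18,P,Ro)
E
python3 p2.py
```

```text
phase1
1 [ 0.6  1.4 -8.4] [ 1.  4. -0.] abs [ 0.496 -0.193  0.202] z [ 0.07  0.16 -0.98] x [-0.54 -0.82 -0.17]
2 [  1.3   2.8 -16.8] [3. 7. 0.] abs [ 0.498 -0.19   0.202] z [ 0.07  0.16 -0.98] x [-0.66 -0.73 -0.16]
3 [  1.9   4.2 -25.2] [ 4. 11.  0.] abs [ 0.499 -0.186  0.202] z [ 0.07  0.16 -0.98] x [-0.76 -0.63 -0.15]
4 [  2.5   5.7 -33.7] [ 5. 14.  0.] abs [ 0.5   -0.183  0.202] z [ 0.07  0.16 -0.98] x [-0.85 -0.51 -0.14]
5 [  3.1   7.1 -42.1] [ 7. 18.  0.] abs [ 0.502 -0.179  0.202] z [ 0.07  0.16 -0.98] x [-0.92 -0.37 -0.12]
6 [  3.7   8.5 -50.5] [ 8. 22.  0.] abs [ 0.503 -0.175  0.202] z [ 0.07  0.16 -0.98] x [-0.97 -0.23 -0.1 ]
7 [  4.3   9.9 -58.9] [ 9. 25.  0.] abs [ 0.504 -0.172  0.202] z [ 0.06  0.16 -0.98] x [-0.99 -0.09 -0.08]
8 [  4.8  11.3 -67.3] [11. 29. -0.] abs [ 0.505 -0.168  0.202] z [ 0.06  0.16 -0.98] x [-1.    0.06 -0.05]
9 [  5.4  12.8 -75.7] [12. 32.  0.] abs [ 0.507 -0.165  0.202] z [ 0.06  0.16 -0.98] x [-0.98  0.2  -0.03]
10 [  5.9  14.2 -84.2] [13. 36.  0.] abs [ 0.508 -0.161  0.202] z [ 0.06  0.16 -0.98] x [-0.94  0.35 -0.  ]
11 [  6.4  15.6 -92.6] [14. 
[... 1948 characters left out ...]
1.  12.] abs [0.617 0.116 0.214] z [ 0.5  0.7 -0.5] x [0.06 0.55 0.83]
13 [ 52.7 -15.  -26.8] [ 94. 271.  19.] abs [0.61  0.136 0.221] z [ 0.5   0.75 -0.44] x [0.05 0.48 0.87]
14 [ 57.  -13.3 -26.6] [ 84. 291.  26.] abs [0.599 0.156 0.228] z [ 0.48  0.79 -0.38] x [0.05 0.41 0.91]
15 [ 61.2 -11.2 -26.1] [ 70. 309.  32.] abs [0.586 0.174 0.234] z [ 0.45  0.83 -0.33] x [0.04 0.35 0.94]
16 [ 65.   -8.7 -25.3] [ 54. 327.  38.] abs [0.57  0.192 0.24 ] z [ 0.42  0.86 -0.27] x [0.04 0.28 0.96]
17 [ 68.6  -5.7 -24.2] [ 36. 344.  43.] abs [0.551 0.209 0.245] z [ 0.38  0.9  -0.22] x [0.05 0.22 0.97]
18 [ 71.7  -2.5 -22.8] [ 15. 359.  47.] abs [0.53  0.224 0.249] z [ 0.34  0.93 -0.17] x [0.06 0.16 0.98]
```

```bash
cat > p2.py <<'E'
from plan import *
o=readout.get_obs();p0=np.array(o['ee_pos']);R0=R.from_euler('xyz',o['tcp_rot'],degrees=True).as_matrix();q0=np.array(o['q'])
tt=np.array([-.0992,.0001,.0132])
ql,c=ik(p0+[0,0,.2],R0,q0)
Rt=target(70,10);pt=np.array([.529,.2198,.034+.115])-Rt@tt;q,c=ik(pt,Rt,[-5,-5,-35,20,70,125]);print(pt,q)
Rd=R.from_euler('xyz',[180,0,110],degrees=True).as_matrix();qa,c=ik(np.array([.42,-.04,.29]),Rd,[-5,-5,10,100,0,65]);print(qa,c)
P,Ro=fk(ql,x,1);print('phase1');rows(ql,qa,18,P,Ro)
P,Ro=fk(qa,x,1);print('phase2');rows(qa,q,16,P,Ro)
E
python3 p2.py
```

```text
[0.5304 0.2238 0.249 ] [ -5.2572 -19.172  -40.4764  13.4132  72.2481 146.5793]
[ -5.4403 -10.5484   1.8381 102.3865  -0.      64.5597] 2.6094421148267395e-20
phase1
1 [ 0.1  1.6 -7.4] [-2. 10.  5.] abs [ 0.493 -0.187  0.207] z [ 0.07  0.15 -0.99] x [-0.53 -0.83 -0.16]
2 [  0.1   3.  -14.8] [-5. 21. 11.] abs [ 0.49  -0.176  0.212] z [ 0.06  0.14 -0.99] x [-0.63 -0.76 -0.15]
3 [  0.1   4.4 -22.2] [-7. 31. 16.] abs [ 0.488 -0.166  0.218] z [ 0.05  0.13 -0.99] x [-0.73 -0.67 -0.13]
4 [  0.1   5.8 -29.7] [-10.  40.  21.] abs [ 0.485 -0.156  0.223] z [ 0.05  0.13 -0.99] x [-0.81 -0.57 -0.11]
5 [ -0.    7.  -37.1] [-13.  50.  26.] abs [ 0.482 -0.147  0.228] z [ 0.04  0.12 -0.99] x [-0.88 -0.46 -0.09]
6 [ -0.2   8.1 -44.6] [-17.  60.  31.] abs [ 0.478 -0.137  0.233] z [ 0.03  0.11 -0.99] x [-0.94 -0.34 -0.07]
7 [ -0.3   9.1 -52. ] [-21.  69.  36.] abs [ 0.474 -0.128  0.238] z [ 0.03  0.1  -0.99] x [-0.97 -0.22 -0.05]
8 [ -0.4  10.  -59.5] [-25.  78.  41.] abs [ 0.47  -0.119  0.243] z [ 0.03  0.09 -1.  ] x [-1.   -0.09 -0.03]
9 [ -0.6  10.8 -67. ] [-29.  87.  46.] abs [ 0.466 -0.11   0.248] z
[... 2037 characters left out ...]
-62.] abs [0.587 0.148 0.228] z [ 0.46  0.67 -0.58] x [0.06 0.63 0.77]
11 [ 58.6 -14.4 -34.6] [167. 204. -58.] abs [0.587 0.164 0.232] z [ 0.47  0.72 -0.51] x [0.05 0.55 0.83]
12 [ 63.9 -12.6 -35.2] [163. 218. -54.] abs [0.583 0.178 0.236] z [ 0.46  0.77 -0.44] x [0.05 0.47 0.88]
13 [ 69.  -10.1 -35.3] [155. 231. -50.] abs [0.575 0.191 0.24 ] z [ 0.44  0.82 -0.37] x [0.05 0.39 0.92]
14 [ 73.6  -7.2 -35. ] [144. 243. -46.] abs [0.564 0.203 0.244] z [ 0.42  0.86 -0.3 ] x [0.05 0.31 0.95]
15 [ 77.8  -3.8 -34.3] [129. 254. -43.] abs [0.549 0.214 0.247] z [ 0.38  0.89 -0.23] x [0.05 0.23 0.97]
16 [ 81.4  -0.  -33.2] [110. 264. -41.] abs [0.53  0.224 0.249] z [ 0.34  0.93 -0.17] x [0.06 0.16 0.98]
```

```bash
cat > p3.py <<'E'
from plan import *
qa=np.array([-5.4403,-10.5484,1.8381,102.3865,0,64.5597]);pa,Ra=fk(qa,x,1)
Rt=target(70,10);pt=np.array([.5304,.2238,.249]);rv=R.from_matrix(Rt@Ra.T).as_rotvec();q=qa
print(np.degrees(rv),pt-pa)
for k in range(1,13):
    t=k/12;q,c=ik(pa+t*(pt-pa),R.from_rotvec(rv*t).as_matrix()@Ra,q);print(k,np.round(q,1),round(c,6))
E
python3 p3.py
python3 -m jog '[{"rotation":[0,0,0],"translation":[0,0,10],"grip":8},{"rotation":[0,0,0],"translation":[0,0,40],"grip":8},{"rotation":[0,0,0],"translation":[0,0,90],"grip":8},{"rotation":[0,0,0],"translation":[0,0,140],"grip":8},{"rotation":[0,0,0],"translation":[0,0,190],"grip":8},{"rotation":[0,0,0],"translation":[0,0,200],"grip":8},{"rotation":[0,0,0],"translation":[0,0,200],"grip":8}]'
python3 -m jog '[{"rotation":[0,1.6,-7.4],"translation":[-2,10,5],"grip":8},{"rotation":[0,3,-14.8],"translation":[-5,21,11],"grip":8},{"rotation":[0,4.4,-22.2],"translation":[-7,31,16],"grip":8},{"rotation":[0,5.8,-29.7],"translation":[-10,40,21],"grip":8},{"rotation":[0,7,-37.1],"translation":[-13,50,26],"grip":8},{"rotation":[0,8.1,-44.6],"translation":[-17,60,31],"grip":8},{"rotation":[0,9.1,-52],"translation":[-21,69,36],"grip":8},{"rotation":[0,10,-59.5],"translation":[-25,78,41],"grip":8},{"rotation":[-0.6,10.8,-67],"translation":[-29,87,46],"grip":8},{"rotation":[-0.7,11.5,-74.5],"translation":[-33,96,51],"grip":8},{"rotation":[-0.7,12,-82.1],"translation":[-38,104,56],"grip":8},{"rotation":[-0.8,12.5,-89.6],"translation":[-42,112,61],"grip":8},{"rotation":[-0.8,12.8,-97.1],"translation":[-47,120,65],"grip":8},{"rotation":[-0.7,13,-104.7],"translation":[-53,128,70],"grip":8},{"rotation":[-0.6,13.1,-112.2],"translation":[-58,136,75],"grip":8},{"rotation":[-0.3,13.1,-119.8],"translation":[-63,143,79],"grip":8},{"rotation":[0,12.9,-127.3],"translation":[-69,150,84],"grip":8},{"rotation":[0.5,12.7,-134.9],"translation":[-75,157,88],"grip":8},{"rotation":[0.5,12.7,-134.9],"translation":[-75,157,88],"grip":8}]'
python3 - <<'E'
from h import *
print(readout.get_obs()['q']);c=cam('wrist')
p,d=imaging.camera('wrist');cv2.imwrite('pics/w4.png',p[:,:,::-1])
print(spotter.mark_of('wrist','ripper_tip'))
E
```

```text
[ 81.4131   0.     -33.1843] [ 0.1104  0.2638 -0.041 ]
1 [ -6.9  -9.3   2.2 102.2   6.8  65.9] 0.0
2 [ -8.2  -8.5   2.  101.7  13.5  67.2] 0.0
3 [ -9.4  -7.9   1.  100.8  20.2  68.6] 0.0
4 [-10.4  -7.5  -0.7  99.3  27.   70.3] 0.0
5 [-11.1  -7.5  -2.9  97.3  33.7  72.3] 0.0
6 [-11.5  -7.7  -5.7  94.5  40.5  74.9] 0.0
7 [-11.6  -8.2  -9.1  90.6  47.2  78.3] 0.0
8 [-11.3  -9.1 -13.1  85.2  53.9  83. ] 0.0
9 [-10.6 -10.5 -17.7  77.2  60.4  90.1] 0.0
10 [ -9.4 -12.8 -23.5  64.7  66.3 101.5] 0.0
11 [ -7.6 -16.2 -31.2  44.2  70.8 120. ] 0.0
12 [ -5.3 -19.2 -40.5  13.4  72.2 146.6] 0.0
time: 10.7
ee_pos: [0.4954, -0.1971, 0.2036]
tcp_rot: [-179.8, 10.0, -114.7]
wrist_force: [-0.2, -0.1, -0.7]
opening: 0.0116
grasp_force: 50.4
time: 12.6
ee_pos: [0.4191, -0.0391, 0.2881]
tcp_rot: [-179.9, -0.0, 109.9]
wrist_force: [0.1, -1.2, -0.1]
opening: 0.0112
grasp_force: 50.4
[-5.33811869e+00 -1.07000535e+01  1.46250634e+00  1.02250176e+02
  1.06139124e-02  6.47407644e+01]
[]
```

View pics/w4.png

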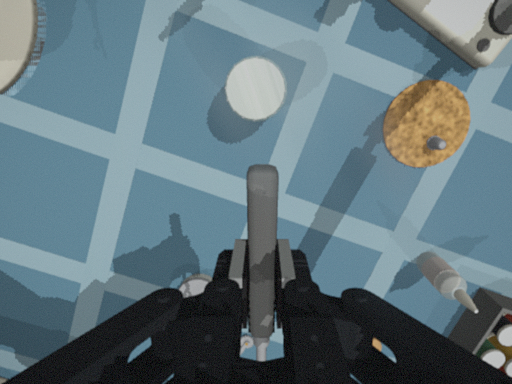

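```bash
python3 -m jog '[{"rotation":[6.8,0,-2.8],"translation":[9,22,-3],"grip":8},{"rotation":[13.6,0,-5.5],"translation":[18,44,-7],"grip":8},{"rotation":[20.4,0,-8.3],"translation":[28,66,-10],"grip":8},{"rotation":[27.1,0,-11.1],"translation":[37,88,-14],"grip":8},{"rotation":[33.9,0,-13.8],"translation":[46,110,-17],"grip":8},{"rotation":[40.7,0,-16.6],"translation":[55,132,-20],"grip":8},{"rotation":[47.5,0,-19.4],"translation":[64,154,-24],"grip":8},{"rotation":[54.3,0,-22.1],"translation":[74,176,-27],"grip":8},{"rotation":[61.1,0,-24.9],"translation":[83,198,-31],"grip":8},{"rotation":[67.8,0,-27.7],"translation":[92,220,-34],"grip":8},{"rotation":[74.6,0,-30.4],"translation":[101,242,-38],"grip":8},{"rotation":[81.4,0,-33.2],"translation":[110,264,-41],"grip":8},{"rotation":[81.4,0,-33.2],"translation":[110,264,-41],"grip":8},{"rotation":[81.4,0,-33.2],"translation":[110,264,-41],"grip":8},{"rotation":[81.4,0,-33.2],"translation":[110,264,-41],"grip":8}]'
cat > s.py <<'E'
import sys
from h import *
np.set_printoptions(precision=4,suppress=True)
print(readout.get_obs()['q'])
p,d=imaging.camera('scene');np.save('pics/sd.npy',d);cv2.imwrite(f'pics/s{sys.argv[1]}.png',cv2.resize(p[160:345,260:470,::-1],(680,600),interpolation=2))
pt,dt=imaging.camera('top');cv2.imwrite('pics/tt.png',pt[:,:,::-1])
cs,ct=cam('scene'),cam('top')
for t in sys.argv[2:]:
    a=spotter.mark_of('scene',t)[:2];b=spotter.mark_of('top',t)[:2];print(t,[(np.round(i['uv']),round(i['confidence'],2)) for i in a+b])
    for i in a:
        for j in b:
            X,r=tri([cs,ct],[i['uv'],j['uv']])
            if r<.008:print(X,r)
E
python3 s.py 5 ripper_tip ripper_grip
```

```text
time: 14.2
ee_pos: [0.5283, 0.2244, 0.2451]
tcp_rot: [-179.9, -80.0, 69.9]
wrist_force: [-0.5, -0.4, -1.1]
opening: 0.0113
grasp_force: 50.4
[ -5.1911 -25.1272 -47.4789  12.2066  72.1802 146.7646]
ripper_tip [(array([340., 276.]), 0.59), (array([133., 191.]), 0.56)]
[0.527  0.2167 0.1384] 0.0015265087136141296
ripper_grip [(array([349., 242.]), 0.57), (array([193., 278.]), 0.23), (array([358., 136.]), 0.66), (array([118., 186.]), 0.52)]
[0.5265 0.2214 0.249 ] 0.00033503964931222815
```

View pics/s5.png

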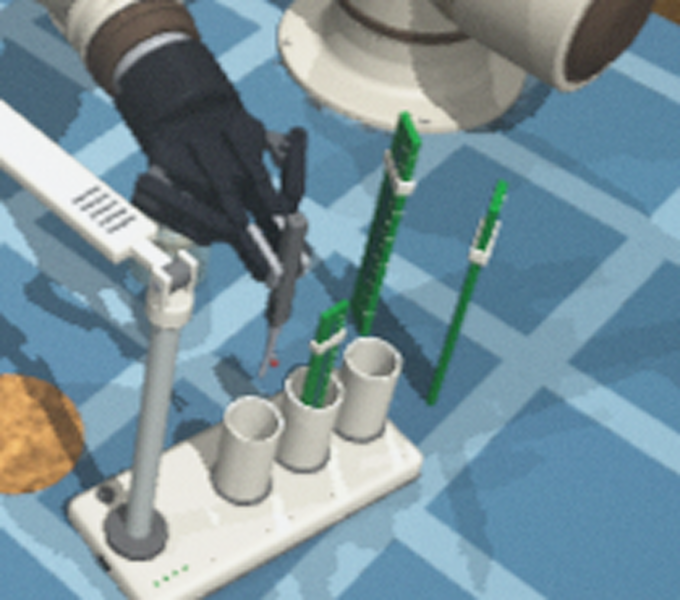

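```bash
python3 -m jog '[{"rotation":[0,0,0],"translation":[1.5,-1,-12],"grip":8},{"rotation":[0,0,0],"translation":[1.5,-1,-27],"grip":8},{"rotation":[0,0,0],"translation":[1.5,-1,-42],"grip":8},{"rotation":[0,0,0],"translation":[1.5,-1,-57],"grip":8},{"rotation":[0,0,0],"translation":[1.5,-1,-70],"grip":8},{"rotation":[0,0,0],"translation":[1.5,-1,-82],"grip":8},{"rotation":[0,0,0],"translation":[1.5,-1,-92],"grip":8},{"rotation":[0,0,0],"translation":[1.5,-1,-98],"grip":8},{"rotation":[0,0,0],"translation":[1.5,-1,-98],"grip":8},{"rotation":[0,0,0],"translation":[1.5,-1,-98],"grip":8}]'; python3 -c "
from workcell import readout;o=readout.get_obs();print(o['ee_pos'],o['wrist_force'],o['q'])"
```

```text
time: 15.5
ee_pos: [0.5314, 0.2232, 0.1505]
tcp_rot: [-179.9, -80.0, 69.9]
wrist_force: [0.6, 0.5, -0.5]
opening: 0.0114
grasp_force: 50.4
[0.53136688 0.22321533 0.15051331] [ 0.63786925  0.45094222 -0.54362408] [ -5.31097258 -16.51644808 -53.12344018  -1.82723373  72.25544339
 146.52665206]
```

```bash
python3 -m jog '[{"rotation":[0,0,0],"translation":[0,0,-6],"grip":8},{"rotation":[0,0,0],"translation":[0,0,-11],"grip":8},{"rotation":[0,0,0],"translation":[0,0,-13],"grip":8},{"rotation":[0,0,0],"translation":[0,0,-13],"grip":8},{"rotation":[0,0,0],"translation":[0,0,-13],"grip":8}]'; python3 -c "
from workcell import readout;o=readout.get_obs();print(o['ee_pos'],o['wrist_force'],o['q'])"
```

```text
time: 16.0
ee_pos: [0.5312, 0.2233, 0.1373]
tcp_rot: [-179.9, -80.0, 69.8]
wrist_force: [0.0, -0.1, 0.1]
opening: 0.0112
grasp_force: 50.4
[0.53121239 0.22326063 0.13731265] [ 0.01956835 -0.05593513  0.0794822 ] [ -5.30686698 -15.00741115 -53.75839189  -3.96918316  72.2517438
 146.53991698]
```

```bash
python3 -m jog '[{"rotation":[0,0,0],"translation":[0,0,-3],"grip":8},{"rotation":[0,0,0],"translation":[0,0,-3],"grip":14},{"rotation":[0,0,0],"translation":[0,0,-3],"grip":20},{"rotation":[0,0,0],"translation":[0,0,-3],"grip":26},{"rotation":[0,0,0],"translation":[0,0,-3],"grip":26},{"rotation":[0,0,0],"translation":[0,0,-3],"grip":26},{"rotation":[0,0,0],"translation":[-7,-19,0],"grip":26},{"rotation":[0,0,0],"translation":[-17,-47,5],"grip":26},{"rotation":[0,0,0],"translation":[-31,-84,15],"grip":26},{"rotation":[0,0,0],"translation":[-37,-102,18],"grip":26},{"rotation":[0,0,0],"translation":[-37,-102,18],"grip":26}]'; python3 s.py 6 ripper_tip ripper_grip
```

```text
time: 17.1
ee_pos: [0.4966, 0.1265, 0.151]
tcp_rot: [179.9, -79.7, 70.1]
wrist_force: [-0.0, -0.3, -2.0]
opening: 0.0262
grasp_force: 0.0
[-18.8772  -7.8244 -38.163   53.7482  79.6826  95.9989]
ripper_tip [(array([212., 250.]), 0.71), (array([144., 196.]), 0.55)]
ripper_grip [(array([341., 275.]), 0.57), (array([265., 296.]), 0.27), (array([144., 193.]), 0.44), (array([133., 199.]), 0.43)]
[0.5123 0.2162 0.1278] 0.003011900260534489
```

View pics/s6.png

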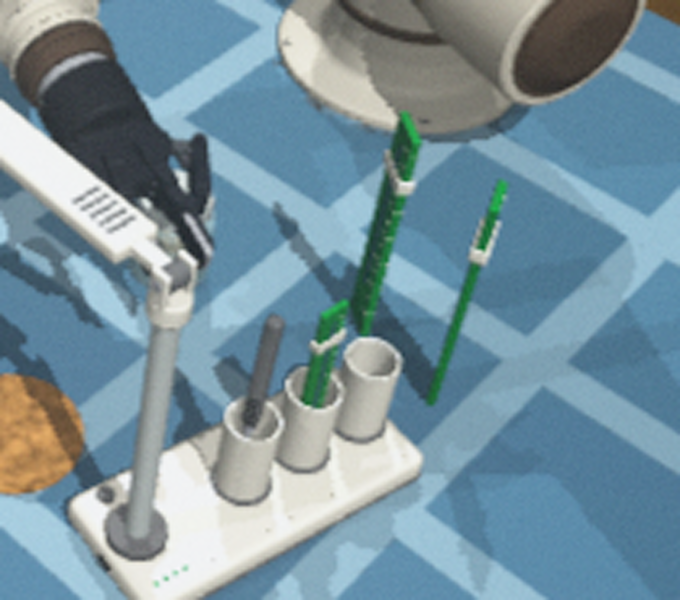

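```bash
python3 -m jog '[{"rotation":[-6.8,0,2.8],"translation":[-4,-9,25],"grip":26},{"rotation":[-13.6,0,5.5],"translation":[-8,-20,45],"grip":26},{"rotation":[-20.4,0,8.3],"translation":[-14,-34,60],"grip":40},{"rotation":[-27.1,0,11.1],"translation":[-21,-50,75],"grip":60},{"rotation":[-33.9,0,13.8],"translation":[-28,-66,88],"grip":80},{"rotation":[-40.7,0,16.6],"translation":[-35,-83,100],"grip":80},{"rotation":[-47.5,0,19.4],"translation":[-42,-98,110],"grip":80},{"rotation":[-54.3,0,22.1],"translation":[-49,-112,120],"grip":80},{"rotation":[-61.1,0,24.9],"translation":[-56,-126,130],"grip":80},{"rotation":[-67.8,0,27.7],"translation":[-63,-140,135],"grip":80},{"rotation":[-74.6,0,30.4],"translation":[-70,-154,139],"grip":80},{"rotation":[-81.4,0,33.2],"translation":[-77,-167,139],"grip":80},{"rotation":[-81.4,0,33.2],"translation":[-77,-167,139],"grip":80},{"rotation":[-81.4,0,33.2],"translation":[-77,-167,139],"grip":80}]'; python3 -c "
from workcell import readout;o=readout.get_obs();print(o['q'])"
```

```text
time: 18.8
ee_pos: [0.4207, -0.0385, 0.2891]
tcp_rot: [179.9, 0.1, 109.9]
wrist_force: [0.7, -0.3, -1.4]
opening: 0.0799
grasp_force: 0.0
[-5.17842317e+00 -1.07058232e+01  1.57718552e+00  1.02115919e+02
 -7.86744035e-02  6.48783673e+01]
```

```bash
python3 -m jog '[{"rotation":[0,0,149],"translation":[57,-381,-70],"grip":80},{"rotation":[0,0,149],"translation":[57,-381,-70],"grip":80},{"rotation":[0,0,149],"translation":[57,-381,-70],"grip":80},{"rotation":[0,0,149],"translation":[57,-381,-70],"grip":80},{"rotation":[0,0,149],"translation":[57,-381,-70],"grip":80},{"rotation":[0,0,149],"translation":[57,-381,-70],"grip":80},{"rotation":[0,0,149],"translation":[57,-381,-70],"grip":80},{"rotation":[0,0,149],"translation":[57,-381,-70],"grip":80},{"rotation":[0,0,149],"translation":[57,-381,-70],"grip":80},{"rotation":[0,0,149],"translation":[57,-381,-70],"grip":80},{"rotation":[0,0,149],"translation":[57,-381,-70],"grip":80},{"rotation":[0,0,149],"translation":[57,-381,-70],"grip":80},{"rotation":[0,0,149],"translation":[57,-381,-70],"grip":80},{"rotation":[0,0,149],"translation":[57,-381,-70],"grip":80},{"rotation":[0,0,149],"translation":[57,-381,-70],"grip":80},{"rotation":[0,0,149],"translation":[57,-381,-70],"grip":80},{"rotation":[0,0,149],"translation":[57,-381,-70],"grip":80},{"rotation":[0,0,149],"translation":[57,-381,-70],"grip":80},{"rotation":[0,0,149],"translation":[57,-381,-70],"grip":80},{"rotation":[0,0,149],"translation":[57,-381,-70],"grip":80}]'; sed -i 's/w3.png/w7.png/;s/t3.png/t7.png/' l.py; python3 l.py; python3 r.py | grep top
```

```text
time: 20.8
ee_pos: [0.477, -0.4211, 0.2187]
tcp_rot: [-179.9, 0.3, -101.3]
wrist_force: [-0.4, -0.4, -0.3]
opening: 0.0796
grasp_force: 0.0
table -0.001832410542866536 [ -41.5813   17.1764   22.8039   95.7015    0.3314 -120.2956]
[   0    0  116  111 1271] [ 0.6264 -0.5567] ang 27.2819344207275 ends [ 0.5893 -0.5758] [ 0.7209 -0.5079] len 0.14812190639286232 zmax 0.028719103173723337 handle mid [ 0.6026 -0.5852  0.0181]
[ 251  102   20  150 1929] [ 0.4797 -0.4107] ang 78.70759807957214 ends [ 0.4652 -0.4832] [ 0.4988 -0.3153] len 0.17121145153862466 zmax 0.012741605335259497 handle mid [ 0.4697 -0.4605  0.0109]
[ 79 232  31  29 415] [ 0.6797 -0.3672] ang 121.36194147352579 ends [ 0.688  -0.3809] [ 0.6711 -0.3532] len 0.03252382813413644 zmax 0.02845795542375561 handle mid [ 0.6858 -0.3747  0.0151]
[ 321  249   33   50 1214] [ 0.4139 -0.2739] ang 80.72950790152382 ends [ 0.4095 -0.3008] [ 0.4193 -0.2409] len 0.06076284236937124 zmax 0.01902820532222994 handle mid [ 0.4094 -0.2917  0.0156]
[   0  262   38   57 1032] [ 0.794  -0.3285] ang 91.15324861592903 ends [ 0.7946 -0.36  ] [ 0.7932 -0.2886] len 0.07142321316348359 zmax 0.0286270782848686 handle mid [ 0.7945 -0.3507  0.0168]
head 1330 [0.6041 0.0688 0.2971] [-0.0912 -0.9958 -0.009 ] [-0.0014 -0.0089  1.    ]
top 51 0.09626519530105004 bbox mid [0.5263 0.2196] circ 0.5263069272041321 0.21966201066970825 0.020380331203341484
top 32 0.0981823992593659 bbox mid [0.4744 0.2302] circ 0.47440165281295776 0.23179751634597778 0.019526375457644463
top 49 0.09683959056591895 bbox mid [0.4229 0.2439] circ 0.4222603440284729 0.2433052361011505 0.020108971744775772
```

```bash
python3 -m jog '[{"rotation":[4.9,-1,0],"translation":[-1,-3,-45],"grip":50},{"rotation":[9.8,-2,0],"translation":[-1,-7,-90],"grip":50},{"rotation":[9.8,-2,0],"translation":[-1,-7,-135],"grip":50},{"rotation":[9.8,-2,0],"translation":[-1,-7,-180],"grip":50},{"rotation":[9.8,-2,0],"translation":[-1,-7,-190],"grip":50},{"rotation":[9.8,-2,0],"translation":[-1,-7,-190],"grip":50},{"rotation":[9.8,-2,0],"translation":[-1,-7,-190],"grip":50}]' 50;  python3 -c "
from workcell import readout;o=readout.get_obs();print(o['ee_pos'],o['tcp_rot'])"
```

```text
time: 21.7
ee_pos: [0.4769, -0.4285, 0.0322]
tcp_rot: [-179.7, 10.2, -101.0]
wrist_force: [0.7, 0.3, 1.2]
opening: 0.0502
grasp_force: 0.0
[ 0.47689771 -0.42850311  0.0321547 ] [-179.67821809   10.1615525  -100.98821905]
```

```bash
python3 -m jog '[{"rotation":[0,0,0],"translation":[-1,0,-15],"grip":50},{"rotation":[0,0,0],"translation":[-1,0,-26.5],"grip":50},{"rotation":[0,0,0],"translation":[-1,0,-26.5],"grip":50},{"rotation":[0,0,0],"translation":[-1,0,-26.5],"grip":8},{"rotation":[0,0,0],"translation":[-1,0,-26.5],"grip":8},{"rotation":[0,0,0],"translation":[-1,0,-26.5],"grip":8},{"rotation":[0,0,0],"translation":[-1,0,-26.5],"grip":8},{"rotation":[0,0,0],"translation":[-1,0,-26.5],"grip":8},{"rotation":[0,0,0],"translation":[-1,0,-26.5],"grip":8},{"rotation":[0,0,0],"translation":[-1,0,-26.5],"grip":8}]' 60; cat > p4.py <<'E'
from plan import *
o=readout.get_obs();p0=np.array(o['ee_pos']);R0=R.from_euler('xyz',o['tcp_rot'],degrees=True).as_matrix();q0=np.array(o['q'])
tip=np.array([.4988,-.3153,.007]);tt=R0.T@(tip-p0);print('tip in tool',tt,p0,fk(q0,x,1)[0]-p0)
qa=np.array([-5.4403,-10.5484,1.8381,102.3865,0,64.5597]);pa,Ra=fk(qa,x,1)
print('to A',R.from_matrix(Ra@R0.T).as_rotvec(degrees=True),(pa-p0)*1e3)
for az in(70,77):
    Rt=target(az,10);pt=np.array([.4235,.2438,.034+.115])-Rt@tt;rv=R.from_matrix(Rt@Ra.T).as_rotvec();q=qa
    print(az,'A to above',np.degrees(rv),(pt-pa)*1e3,pt)
    for k in range(1,15):
        t=min(k/12,1);q,c=ik(pa+t*(pt-pa)-[0,0,(k-12)*.053 if k>12 else 0],R.from_rotvec(rv*t).as_matrix()@Ra,q)
        if k%2==0 or k>11:print(k,np.round(q,1),round(c,6))
E
python3 p4.py
```

```text
time: 22.7
ee_pos: [0.4753, -0.4282, 0.0037]
tcp_rot: [-179.8, 10.2, -101.0]
wrist_force: [-0.1, -1.3, 5.9]
opening: 0.0138
grasp_force: 61.5
tip in tool [-0.114  -0.0015  0.0172] [ 0.4753 -0.4282  0.0037] [ 0.0033 -0.0034 -0.0004]
to A [  -0.7649   13.7526 -148.4714] [-55.2583 388.1742 286.2771]
70 A to above [ 81.4131   0.     -33.1843] [  5.8885 285.9531 -25.6956] [0.4259 0.246  0.2643]
2 [ -8.1 -10.7   0.3 102.3  13.5  67.4] 0.0
4 [-10.2 -12.2  -4.1 100.5  27.   70.5] 0.0
6 [-11.5 -14.8 -10.9  96.4  40.5  75. ] 0.0
8 [-11.2 -19.  -19.9  88.1  53.9  83.2] 0.0
10 [ -8.7 -26.5 -32.2  68.4  66.1 103. ] 0.0
12 [ -3.1 -39.2 -51.2  19.2  70.4 150.3] 0.0
13 [ -3.1 -36.9 -56.1  12.   70.4 150.3] 0.0
14 [ -3.1 -32.8 -60.2   3.8  70.4 150.3] 0.0
77 A to above [ 80.8074   4.9424 -27.4025] [  5.6083 286.2282 -25.6956] [0.4256 0.2462 0.2643]
2 [ -7.9  -9.9   1.  103.1  13.3  66.4] 0.0
4 [-10.  -10.4  -2.5 102.3  26.6  68.3] 0.0
6 [-11.2 -11.8  -8.4  99.8  40.   70.8] 0.0
8 [-11.  -14.2 -16.2  94.3  53.5  75.5] 0.0
10 [ -9.  -18.6 -26.3  81.2  66.9  87.6] 0.0
12 [ -4.3 -30.1 -43.8  35.6  76.8 131.4] 0.0
13 [ -4.3 -27.8 -48.5  28.7  76.8 131.4] 0.0
14 [ -4.3 -24.1 -52.4  21.1  76.8 131.4] 0.0
```

```bash
python3 -m jog '[{"rotation":[0,0,0],"translation":[0,0,10],"grip":8},{"rotation":[0,0,0],"translation":[0,0,40],"grip":8},{"rotation":[0,0,0],"translation":[0,0,90],"grip":8},{"rotation":[0,0,0],"translation":[0,0,140],"grip":8},{"rotation":[0,0,0],"translation":[0,0,190],"grip":8},{"rotation":[0,0,0],"translation":[0,0,200],"grip":8},{"rotation":[0,0,0],"translation":[0,0,200],"grip":8}]'
python3 -m jog '[{"rotation":[-0.8,13.8,-148.5],"translation":[-55,388,88],"grip":8},{"rotation":[-0.8,13.8,-148.5],"translation":[-55,388,88],"grip":8},{"rotation":[-0.8,13.8,-148.5],"translation":[-55,388,88],"grip":8},{"rotation":[-0.8,13.8,-148.5],"translation":[-55,388,88],"grip":8},{"rotation":[-0.8,13.8,-148.5],"translation":[-55,388,88],"grip":8},{"rotation":[-0.8,13.8,-148.5],"translation":[-55,388,88],"grip":8},{"rotation":[-0.8,13.8,-148.5],"translation":[-55,388,88],"grip":8},{"rotation":[-0.8,13.8,-148.5],"translation":[-55,388,88],"grip":8},{"rotation":[-0.8,13.8,-148.5],"translation":[-55,388,88],"grip":8},{"rotation":[-0.8,13.8,-148.5],"translation":[-55,388,88],"grip":8},{"rotation":[-0.8,13.8,-148.5],"translation":[-55,388,88],"grip":8},{"rotation":[-0.8,13.8,-148.5],"translation":[-55,388,88],"grip":8},{"rotation":[-0.8,13.8,-148.5],"translation":[-55,388,88],"grip":8},{"rotation":[-0.8,13.8,-148.5],"translation":[-55,388,88],"grip":8},{"rotation":[-0.8,13.8,-148.5],"translation":[-55,388,88],"grip":8},{"rotation":[-0.8,13.8,-148.5],"translation":[-55,388,88],"grip":8},{"rotation":[-0.8,13.8,-148.5],"translation":[-55,388,88],"grip":8},{"rotation":[-0.8,13.8,-148.5],"translation":[-55,388,88],"grip":8},{"rotation":[-0.8,13.8,-148.5],"translation":[-55,388,88],"grip":8},{"rotation":[-0.8,13.8,-148.5],"translation":[-55,388,88],"grip":8}]'
python3 -c "
from workcell import readout;o=readout.get_obs();print(o['q'])"
```

```text
time: 23.4
ee_pos: [0.4755, -0.4283, 0.2055]
tcp_rot: [-179.6, 10.1, -101.0]
wrist_force: [-0.2, 0.1, -1.0]
opening: 0.0138
grasp_force: 60.7
time: 25.4
ee_pos: [0.4197, -0.0397, 0.2895]
tcp_rot: [-179.9, -0.1, 110.2]
wrist_force: [-0.3, 0.4, -0.4]
opening: 0.014
grasp_force: 60.7
[-5.41935723e+00 -1.05528901e+01  1.74621691e+00  1.02387866e+02
  1.57404228e-02  6.43917358e+01]
```

```bash
python3 -m jog '[{"rotation":[6.7,0.4,-2.3],"translation":[1,24,0],"grip":8},{"rotation":[13.5,0.8,-4.6],"translation":[1,48,0],"grip":8},{"rotation":[20.2,1.2,-6.9],"translation":[2,72,0],"grip":8},{"rotation":[26.9,1.6,-9.1],"translation":[2,95,-2],"grip":8},{"rotation":[33.7,2,-11.4],"translation":[3,119,-5],"grip":8},{"rotation":[40.4,2.5,-13.7],"translation":[3,143,-8],"grip":8},{"rotation":[47.1,2.9,-16],"translation":[3,167,-11],"grip":8},{"rotation":[53.9,3.3,-18.3],"translation":[4,191,-14],"grip":8},{"rotation":[60.6,3.7,-20.6],"translation":[4,215,-17],"grip":8},{"rotation":[67.3,4.1,-22.8],"translation":[5,238,-20],"grip":8},{"rotation":[74.1,4.5,-25.1],"translation":[5,262,-23],"grip":8},{"rotation":[80.8,4.9,-27.4],"translation":[6,286,-26],"grip":8},{"rotation":[80.8,4.9,-27.4],"translation":[6,286,-26],"grip":8},{"rotation":[80.8,4.9,-27.4],"translation":[6,286,-26],"grip":8},{"rotation":[80.8,4.9,-27.4],"translation":[6,286,-26],"grip":8},{"rotation":[80.8,4.9,-27.4],"translation":[6,286,-26],"grip":8}]'; python3 s.py 8 tracer_tip tracer_grip
```

```text
time: 27.0
ee_pos: [0.4256, 0.2461, 0.2646]
tcp_rot: [179.1, -79.9, 77.9]
wrist_force: [-1.3, -0.5, -0.5]
opening: 0.0145
grasp_force: 60.7
[ -4.2963 -35.697  -48.2197  36.8177  76.6724 131.2712]
tracer_tip [(array([377., 255.]), 0.72), (array([368., 288.]), 0.44), (array([118., 236.]), 0.54)]
[0.4192 0.2427 0.145 ] 0.003502806409247689
tracer_grip [(array([136., 216.]), 0.59), (array([104., 232.]), 0.53)]
```

View pics/s8.png

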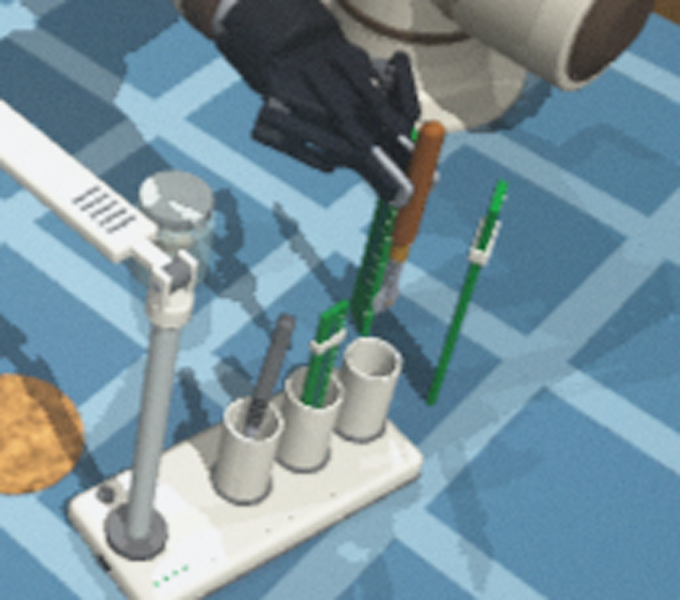

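```bash
python3 -m jog '[{"rotation":[0,0,0],"translation":[0,0,-12],"grip":8},{"rotation":[0,0,0],"translation":[0,0,-27],"grip":8},{"rotation":[0,0,0],"translation":[0,0,-40],"grip":8},{"rotation":[0,0,0],"translation":[0,0,-53],"grip":8},{"rotation":[0,0,0],"translation":[0,0,-66],"grip":8},{"rotation":[0,0,0],"translation":[0,0,-79],"grip":8},{"rotation":[0,0,0],"translation":[0,0,-91],"grip":8},{"rotation":[0,0,0],"translation":[0,0,-100],"grip":8},{"rotation":[0,0,0],"translation":[0,0,-100],"grip":8},{"rotation":[0,0,0],"translation":[0,0,-100],"grip":8}]'; python3 -m jog '[{"rotation":[0,0,0],"translation":[0,0,-5],"grip":8},{"rotation":[0,0,0],"translation":[0,0,-9],"grip":8},{"rotation":[0,0,0],"translation":[0,0,-12],"grip":8},{"rotation":[0,0,0],"translation":[0,0,-12],"grip":8},{"rotation":[0,0,0],"translation":[0,0,-12],"grip":8}]'
```

```text
time: 28.3
ee_pos: [0.426, 0.2462, 0.1649]
tcp_rot: [-179.9, -80.0, 76.9]
wrist_force: [-0.1, -0.1, -0.4]
opening: 0.014
grasp_force: 60.7
time: 28.8
ee_pos: [0.4259, 0.2462, 0.1529]
tcp_rot: [-180.0, -80.0, 76.9]
wrist_force: [0.7, -0.0, -0.2]
opening: 0.0138
grasp_force: 60.7
```

```bash
python3 -m jog '[{"rotation":[0,0,0],"translation":[0,0,-3],"grip":8},{"rotation":[0,0,0],"translation":[0,0,-3],"grip":15},{"rotation":[0,0,0],"translation":[0,0,-3],"grip":21},{"rotation":[0,0,0],"translation":[0,0,-3],"grip":27},{"rotation":[0,0,0],"translation":[0,0,-3],"grip":27},{"rotation":[0,0,0],"translation":[0,0,-3],"grip":27},{"rotation":[0,0,0],"translation":[-4,-18,0],"grip":27},{"rotation":[0,0,0],"translation":[-9,-38,6],"grip":27},{"rotation":[0,0,-4],"translation":[-14,-60,12],"grip":27},{"rotation":[0,0,-12],"translation":[-18,-80,25],"grip":27},{"rotation":[0,0,-20],"translation":[-22,-100,40],"grip":27},{"rotation":[0,0,-20],"translation":[-22,-100,40],"grip":27}]'; python3 s.py 9 tracer_tip tracer_grip ripper_grip
```

```text
time: 30.0
ee_pos: [0.4239, 0.1336, 0.1791]
tcp_rot: [-179.6, -80.4, 58.3]
wrist_force: [1.1, 0.4, -0.7]
opening: 0.027
grasp_force: 0.0
[-20.9657 -48.5076 -64.9674  27.0116  75.9454 137.4701]
tracer_tip [(array([133., 237.]), 0.54)]
tracer_grip [(array([263., 135.]), 0.56), (array([123., 236.]), 0.47)]
ripper_grip [(array([344., 276.]), 0.71), (array([131., 197.]), 0.64)]
[0.5133 0.2211 0.1304] 0.00014266344239271143
```

View pics/s9.png

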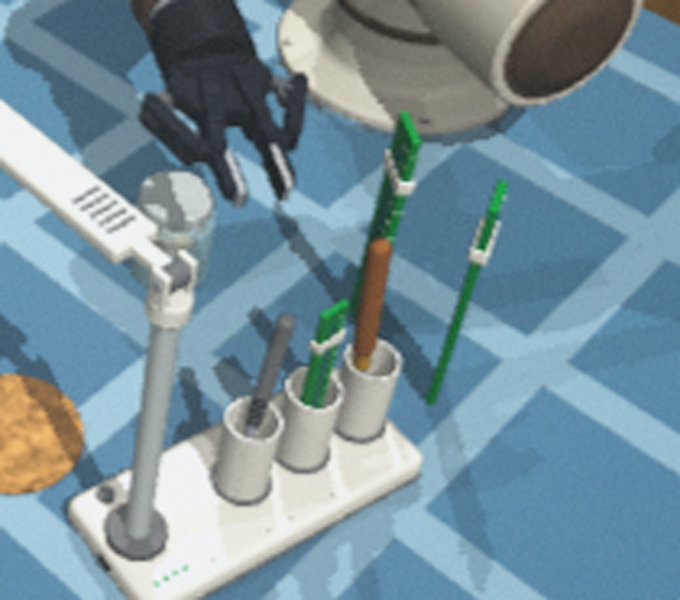

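```bash
python3 -m jog '[{"rotation":[-6.8,0,2.8],"translation":[0,-12,15],"grip":27},{"rotation":[-13.6,0,5.5],"translation":[0,-25,30],"grip":27},{"rotation":[-20.4,0,8.3],"translation":[0,-38,45],"grip":27},{"rotation":[-27.1,0,11.1],"translation":[0,-50,60],"grip":27},{"rotation":[-33.9,0,13.8],"translation":[0,-66,75],"grip":27},{"rotation":[-33.9,0,13.8],"translation":[0,-66,75],"grip":27},{"rotation":[-33.9,0,13.8],"translation":[0,-66,75],"grip":27},{"rotation":[-33.9,0,13.8],"translation":[0,-66,75],"grip":27},{"rotation":[-33.9,0,13.8],"translation":[0,-66,75],"grip":27}]'; python3 - <<'E'
from h import *
np.set_printoptions(precision=4,suppress=True)
print(readout.get_obs()['q'])
c=cam('scene');p,d=imaging.camera('scene');P=cloud(c,d);x,y,z=np.moveaxis(P,-1,0);f=p.astype(int)
for n,(gx,gy),m in[('ripper',(.527,.22),p.max(2)<140),('gauge',(.475,.232),f[...,1]>f[...,0]*1.3),('tracer',(.423,.244),f[...,0]>1.4*f[...,2])]:
    q=P[(np.hypot(x-gx,y-gy)<.045)&(z>.105)&(z<.25)&m]
    if len(q)<5:print(n,len(q));continue
    t=q[q[:,2]>np.percentile(q[:,2],85)].mean(0);b=q[q[:,2]<np.percentile(q[:,2],20)].mean(0)
    print(n,len(q),'zmax',q[:,2].max(),t,b,'lean deg',np.degrees(np.arctan2(np.hypot(*(t-b)[:2]),(t-b)[2])))
pt,dt=imaging.camera('top');P=cloud(cam('top'),dt);x,y,z=np.moveaxis(P,-1,0)
q=P[(pt.min(2)>110)&(z>.25)&(z<.32)&(x>.55)&(x<.67)&(y>-.05)&(y<.17)];w,v=np.linalg.eigh(np.cov(q.T));print('head',q.mean(0),v[:,2])
E
```

```text
time: 31.3
ee_pos: [0.4231, 0.0696, 0.2497]
tcp_rot: [161.0, -47.4, 90.9]
wrist_force: [-0.0, -0.3, 0.3]
opening: 0.0271
grasp_force: 0.0
[-21.3444 -23.7341 -24.2395  86.2129  50.1406  77.6491]
ripper 218 zmax 0.18444210911105374 [0.5027 0.2199 0.1783] [0.5125 0.2218 0.1127] lean deg 8.66861224313939
gauge 169 zmax 0.18507663811605912 [0.4772 0.233  0.1823] [0.4774 0.2343 0.1117] lean deg 1.1040020587550328
tracer 221 zmax 0.20368100352654916 [0.4231 0.2288 0.2   ] [0.4276 0.2385 0.1165] lean deg 7.32037218128897
head [0.6042 0.069  0.297 ] [-0.0907 -0.9958 -0.011 ]
```

Tops at 184, 185 and 204 mm put all three feet on the cup floors with small leans. The head is level over the mat, so I'm handing in.

```bash
python3 -c "
from workcell import bot;print(bot.job_done())"
```

```text
the job is handed in; nothing more can be done
None
```

I handed the job in at about 31 s; the interface gave no verdict. My last camera check showed the lamp head level with its panel within about 10 mm of the mat's centre, the seam ripper and tracing wheel standing in the two empty cups leaning less than 10°, the gauge still upright in its cup, and the gripper clear of everything.

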